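# Drive the detent pin out of a hinge into a catch tray

### The job

The hinge clamped in the holder on the repair bench has to come apart: put the grey catch tray on the bench under the lower end of its bore, its middle a little beyond that end on the side to which the pin will come out, then take the slim punch from the stand and push the pin out through the bore with it, so that the pin drops straight into the tray. Then put the punch back upright in the stand, in the seat that is free. Push firmly but do not ram the punch against the hinge, never touch the pin with the fingers or let it fall on the bench, and leave the thick drift and everything else lying on the bench where it is.

Things in the scene. Friction and masses are not known exactly. Their poses are not given: they have to be found in the camera images.
- holder: Fixed hinge holder: grey base plate and two dark cheeks (x = -177 to -77 mm, up to 113 mm high) clamp the leaf of an aluminium hinge block, 44 x 44 x 64 mm, that overhangs the bench at x = -77 to +18 mm. Origin on the bench straight below the bore's lower end; z up, x level, from the base to the overhanging side, pointing to the robot's left within 20 degrees. Half width 65 mm in y.
- bore_entry (a point): Centre of the upper mouth of the bore, 157 mm above the bench, on the block's sloping upper face, which looks up and to the robot's right. The bore is a straight through-hole, 17 mm diameter, 64 mm long, tilted 35 degrees from vertical: downwards it runs along (0.574, 0, -0.819) of the holder's frame. 1 mm chamfer, no funnel; nothing stands above it.
- bore_exit (a point): Centre of the bore's lower mouth, 105 mm above the bench. The lowest corner of the leaf near it is 75 mm above the bench, of the block 92 mm: a tray is slid in underneath from either y side of the holder or from +x; it cannot be lowered there from above. The pin falls and rolls to 0 to 60 mm from this point on the +x side.
- pin: Steel pin, 15 mm diameter, 60 mm long, 80 g, in the bore, both ends 2 mm inside the mouths. Origin at its middle, z along it to the upper mouth. Spring balls in the bore wall, 45 mm below the upper mouth, hold it by a groove: it can shift 2 mm, then 7 to 20 N along the bore snap it free, then up to 10 N of drag for 43 mm; then it drops out. Surely out once a punch tip is 66 mm in.
- punch: Slim punch, 163 mm long, 200 g. Origin at the centre of its flat tip, z along it to the handle. From the tip: steel shank 14 mm diameter, 85 mm long; round collar 36 mm diameter, 8 mm thick; black square handle 22 x 22 mm (flats square to body x and y) from 93 to 163 mm. It hangs upright in the stand by its collar, tip 15 mm and handle 108 to 178 mm above the bench.
- drift: Thick drift in the other seat of the stand, to be left alone: shank 21 mm diameter (too thick for the bore), same collar, shorter round black handle 32 mm in diameter, top 153 mm above the bench. Origin at the centre of its tip, z up.
- stand: Fixed plywood tool stand, 90 x 150 mm; its top plate is 10 mm thick, 70 x 150 mm, its upper face 100 mm above the bench, with two holes of 24.5 mm diameter 72 mm apart. Origin on the bench below its middle, z up, y along the row of the two seats.
- seat_a (a point): Centre of one hole of the stand, on the plate's upper face (100 mm above the bench); punch or drift stands in it at the start.
- seat_b (a point): Centre of the stand's other hole, on the plate's upper face; punch or drift stands in it at the start.
- tray: Loose grey catch tray, 140 x 100 mm outside, walls 35 mm high and 5 mm thick, floor 5 mm, 250 g. Origin at the centre of its underside, z up, x along its 140 mm side. From the middle of each 140 mm wall an upright grip fin stands out along y: 14 mm thick in x, from y = 50 to 82 mm (and -50 to -82 mm), 50 mm high.
- spool: Bystander: white spool, 60 mm diameter, 40 mm high.
- jar: Bystander: amber jar, 56 mm diameter, 70 mm high.
- driver: Bystander: screwdriver, 170 mm long, lying.
- heatsink: Bystander: finned aluminium heat sink, 70 x 60 x 28 mm.
- board: Bystander: blue circuit board 100 x 140 mm with parts up to 18 mm high.
- cup: Bystander: small aluminium bowl, 70 mm across, 50 mm high.
Mind the look-alikes: they are no part of the job. What is shaped like the punch but purple or red is not meant.

How it is judged:
By the outcome, as a careful person would: the job done as asked, in the order asked, and still so for the second after the job is handed in, with the robot touching nothing.
It also fails if it takes over 72 s, if anything falls off the work surface, if the arm or the gripper's body presses on something with over 40 N, if the wrist force passes 120 N, or if a joint passes its speed limit or range.

### The arm

A 6-joint arm with a two-finger parallel gripper is mounted at the origin on the work surface. World frame = base frame: x ahead of the robot, y to its left, z up, the work surface at z = 0. Lengths are in m, angles in rad, forces in N, time in s.
With the tool pointing down it reaches from about 0.3 to 0.95 m from the base axis. Payload 3.1 kg.
Tool frame: the origin (TCP) lies midway between the tips of the shut fingers; the grasp point (between the pads) lies 19 mm behind it; z points along the fingers, x is the direction in which the jaws open and shut, and the axes are right-handed (so a half turn about z gives the same grasp; the last joint's range is limited). The gripper opens to 85 mm and grips with 20 to 120 N. Pads are 22 mm wide; open, the fingers measure 114 mm over their backs; the gripper's body (76 mm by 85 mm) begins 54 mm behind the grasp point. The pads swing forward as they close: fully open they stand 13 mm farther back than shut.
Start: joints at [1.198, 0.308, 1.634, -0, 1.2, -0.07], TCP at [0.186, 0.597, 0.231] pointing down, gripper open.
Joint ranges: [-3.06, 3.06], [-0.79, 1.96], [0.05, 2.63], [-1.19, 4.34], [0.05, 2.64], [-2.94, 2.94]. Speed limits (rad/s): [2.79, 2.79, 3.14, 3.14, 3.14, 3.14].

### API

Orientations are given as a rotation vector (axis times angle).
In Python, from plant import env gives the robot as it stands.
- The arm moves only by the tool arm_command, never from a script. Its arguments are lists of equal length, an entry for each row: "angular": the turn, a rotation vector about the tool's x, y, z in rad, a list of three; "delta_pos": the shift along the tool's x, y, z in mm, a list of three; "gripper": the finger opening in mm, from 0 to 85.4. A call has 1 to 20 rows; each row is the pose to reach, as a shift and turn from the pose commanded when the call began, along the tool's axes at that moment; what a row does not reach only later rows make up. A row lasts 1/12 s, in which the tool goes at most 41.7 mm and 7.16 degrees, less where a joint would pass 70% of its speed; a pose out of reach is approached as far as the arm can. A call with a gripper value outside its range is refused whole. The fingers move at their own pace and stop on an object; "newtons" is the grip in N (left out, the last holds). Time passes only in rows, so rows that repeat a pose let the fingers close. It gives the time, the measured TCP pose, the force and the opening at its end, in the units of the state.
- env.get_obs(): the state, without advancing time (a new reading comes with each control period).
- env.capture(name): name is "side" or "top"; returns (picture, depth): 480x640x3 uint8, red, green, blue; 480x640 float32, m along the optical axis (not along the pixel's ray), 0 where there is no reading.
- env.camera_info(name): a dict with "fx", "fy", "cx", "cy" (pixels), "view" (4x4, takes a point from world to camera coordinates). Camera axes: x right, y down, z forward; pixel columns grow to the right and rows downward; lengths in m; the calibration is good to about 2 mm. A picture is of the moment at which its call begins. camera_info takes no time and is no camera call.
- env.close_job(): hands the job in, once; it reports no verdict.
Trained networks look in the newest picture that a camera, given by its name, has taken for a name from the list of things; names that differ only in an ending like _2 or _b are one class to them, and where a whole thing is asked for, a point or a joint stands for the part that bears it (a point fixed in the world has none). Each returns a list of dicts, best first, with "conf" (0 to 1); they miss things now and then, are a little off and sometimes report something else, mostly with a low value. They report only what shows in the picture. A call takes as long as a camera call. They do not tell look-alikes from the thing itself.
- env.boxes_of(camera, target): "extent" ([left, top, right, bottom] as shares, 0 to 1, of the picture: columns of its width, rows of its height, round what is visible of it).
- env.masks_of(camera, target): "mask" (480x640 bool, what is visible of it) and "extent" ([left, top, right, bottom] as shares, 0 to 1, of the picture: columns of its width, rows of its height, round what is visible of it).
The state is a dict: "time": time; "joints": joint angles; "joint_vel": joint speeds; "tau": joint torques, N m; "eef_pos": TCP position; "ee_rot": TCP orientation; "wrist_force": force on the tool from outside, world axes, zero at the start; "torque": the same for the moment, N m; "opening": finger opening in m.
Only numpy, scipy, OpenCV 4.12 (cv2) and the standard library are available. Lean on these libraries where they do the work, as an engineer would, in place of code of your own. Each camera call takes 0.05 s, during which the arm holds its last target.

## Working session

There is one attempt and no reset: what is moved stays moved. The work goes in short steps, Python scripts to look and compute and a tool call to move; the robot and the scene stay as the last step left them, time stands still between calls to the robot, and variables do not carry over. Pictures are saved under pics/ and viewed, and the job is handed in when it is done.

Besides the shell and the picture viewer there is one more tool, called in YAML: its name, and indented under it one key for each argument. arm_command: Moves the arm, as the interface text tells. Its arguments: {"type":"object","properties":{"angular":{"type":"array","items":{"type":"array","items":{"type":"number"}}},"delta_pos":{"type":"array","items":{"type":"array","items":{"type":"number"}}},"gripper":{"type":"array","items":{"type":"number"}},"newtons":{"type":"number"}},"required":["angular","delta_pos","gripper"]}

```bash
ls; mkdir -p pics; python3 - <<'E'
from plant import env
import cv2,numpy as np
for n in("side","top"):
    p,d=env.capture(n); cv2.imwrite(f"pics/{n}0.png",p[:,:,::-1]); np.save(f"pics/{n}0_d.npy",d)
    print(n,env.camera_info(n))
o=env.get_obs();print(o)
E
```

```text
pics
side {'fx': 495.6440052315622, 'fy': 495.6440052315622, 'cx': 323.15109996540446, 'cy': 236.00113261544146, 'view': array([[-0.97034988, -0.24128241, -0.01427959,  0.55278752],
       [-0.14306318,  0.62095824, -0.77067749,  0.16973402],
       [ 0.19481795, -0.74578393, -0.63706538,  0.9891897 ],
       [ 0.        ,  0.        ,  0.        ,  1.        ]])}
top {'fx': 592.1055932667994, 'fy': 592.1055932667994, 'cx': 321.0452754124256, 'cy': 228.59796105829002, 'view': array([[-2.57160566e-02, -9.99650207e-01, -6.17638498e-03,
         2.87275580e-02],
       [-9.75071691e-01,  2.64449596e-02, -2.20308559e-01,
         5.81364303e-01],
       [ 2.20394831e-01,  3.56950771e-04, -9.75410678e-01,
         1.18164185e+00],
       [ 0.00000000e+00,  0.00000000e+00,  0.00000000e+00,
         1.00000000e+00]])}
{'time': 0.1, 'joints': array([ 1.19829472e+00,  3.08908468e-01,  1.63505225e+00, -6.67449963e-07,
        1.19974282e+00, -6.97189590e-02]), 'joint_vel': array([-0.00066366, -0.00216534, -0.00375776,  0.00133621,  0.00035236,
        0.00022851]), 'tau': array([-1.38993701e-04, -4.16409874e+01, -2.77644986e+01, -1.56690594e-04,
        4.02148959e-03,  1.61419047e-05]), 'eef_pos': array([0.18612351, 0.59585367, 0.23017117]), 'ee_rot': array([ 2.53014567,  1.8603398 , -0.00280019]), 'wrist_force': array([0.05640745, 0.36323854, 0.07099946]), 'torque': array([-0.03821454, -0.02302698, -0.05180301]), 'opening': 0.08564737927843172}
```

View pics/top0.png

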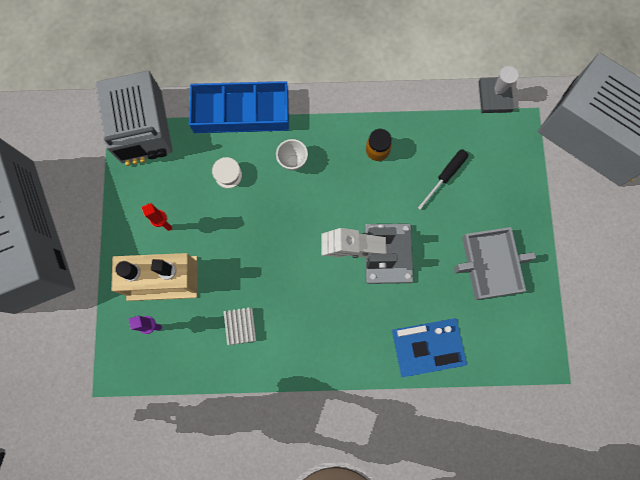

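View pics/side0.png

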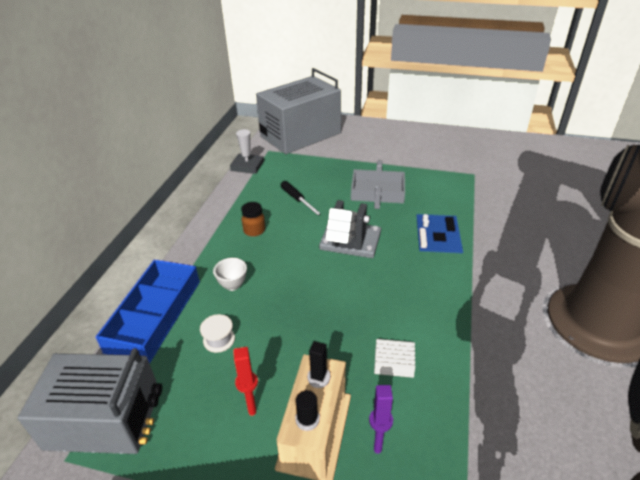

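```bash
cat > h.py <<'E'
import numpy as np,cv2
from plant import env
def cloud(n,d):
    c=env.camera_info(n); V=np.array(c["view"]); v,u=np.mgrid[0:480,0:640]
    P=np.stack([(u-c["cx"])/c["fx"]*d,(v-c["cy"])/c["fy"]*d,d],-1)
    W=(P-V[:3,3])@V[:3,:3]; W[d<=0]=np.nan
    return W
def proj(n,X):
    c=env.camera_info(n);V=c["view"];p=np.atleast_2d(X)@V[:3,:3].T+V[:3,3]
    return np.stack([p[:,0]/p[:,2]*c["fx"]+c["cx"],p[:,1]/p[:,2]*c["fy"]+c["cy"]],1)
E
python3 - <<'E'
from h import *
t=cv2.imread("pics/top0.png");s=cv2.imread("pics/side0.png")
a=cv2.resize(t[190:350,100:270],(400,376),interpolation=cv2.INTER_CUBIC)
b=cv2.resize(t[190:310,300:430],(400,370),interpolation=cv2.INTER_CUBIC)
c=cv2.resize(s[330:480,220:410],(475,375)[:2],interpolation=cv2.INTER_CUBIC)
cv2.imwrite("pics/c1.png",np.hstack([a,cv2.resize(b,(400,376))]))
cv2.imwrite("pics/c2.png",c)
W=cloud("top",np.load("pics/top0_d.npy"));S=cloud("side",np.load("pics/side0_d.npy"))
for u,v in[(162,268),(126,270),(345,240),(330,240),(395,275),(495,262),(465,267),(525,257),(240,380)]:print((u,v),W[v,u].round(4))
for u,v in[(318,350),(307,398),(340,215)]:print('s',(u,v),S[v,u].round(4))
E
```

```text
(162, 268) [0.4889 0.3156 0.1752]
(126, 270) [0.49   0.3901 0.1559]
(345, 240) [ 0.5359 -0.0322  0.1634]
(330, 240) [ 0.5414 -0.0037  0.1407]
(395, 275) [ 0.4861 -0.1427  0.0181]
(495, 262) [ 0.5106 -0.3631  0.0056]
(465, 267) [ 0.4942 -0.2857  0.0524]
(525, 257) [ 0.5121 -0.4133  0.0521]
(240, 380) [0.2757 0.1911 0.0051]
s (318, 350) [0.4927 0.3302 0.1784]
s (307, 398) [0.4926 0.3945 0.1525]
s (340, 215) [ 0.5358 -0.0143  0.1642]
```

View pics/c1.png

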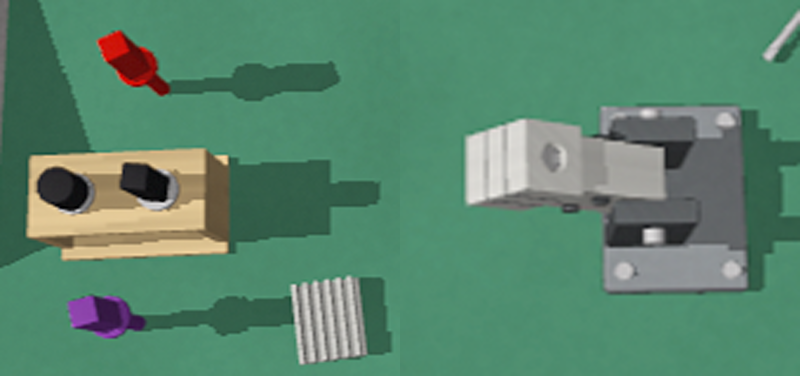

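View pics/c2.png

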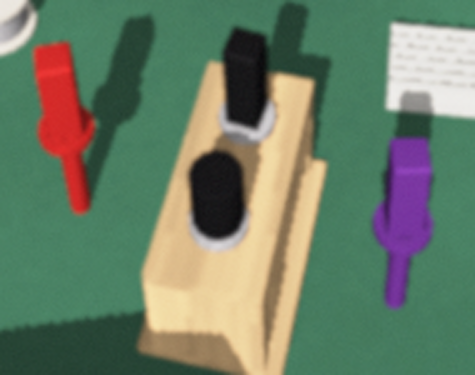

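```bash
python3 - <<'E'
from h import *
from scipy.optimize import least_squares
W=cloud("top",np.load("pics/top0_d.npy"));S=cloud("side",np.load("pics/side0_d.npy"))
def rect(P,name):
    r=cv2.minAreaRect((P[:,:2]*1000).astype(np.float32)); print(name,len(P),r,P[:,2].mean().round(4))
for n,C in(("top",W),("side",S)):
    P=C.reshape(-1,3);P=P[~np.isnan(P[:,0])]
    def box(x0,x1,y0,y1,z0,z1):return P[(P[:,0]>x0)&(P[:,0]<x1)&(P[:,1]>y0)&(P[:,1]<y1)&(P[:,2]>z0)&(P[:,2]<z1)]
    print(n)
    rect(box(.4,.6,.22,.5,.095,.104),"stand top")
    rect(box(.4,.6,.26,.345,.168,.19),"punch top")
    rect(box(.4,.6,.345,.45,.145,.165),"drift top")
    rect(box(.4,.6,.26,.345,.12,.19),"handle")
    rect(box(.4,.6,-.46,-.25,.028,.042),"tray rim")
    rect(box(.4,.6,-.47,-.24,.045,.06),"fins")
    q=box(.4,.6,-.47,-.35,.045,.06);r=box(.4,.6,-.35,-.24,.045,.06);print(q.mean(0),r.mean(0)); rect(q,'f1');rect(r,'f2')
    rect(box(.4,.65,-.2,-.06,.008,.03),"base")
    B=box(.45,.62,-.1,.05,.08,.2);rect(B,"block")
    # z of surroundings
    g=box(.3,.65,0.05,.2,-.02,.02);print("bench z",np.median(g[:,2]),g[:,2].std())
E
```

```text
top
stand top 1691 ((500.2308349609375, 354.96844482421875), (154.07981872558594, 170.4127960205078), 45.357627868652344) 0.1007
punch top 154 ((495.17510986328125, 323.8092346191406), (23.514972686767578, 22.566669464111328), 84.47570037841797) 0.1781
drift top 260 ((501.69720458984375, 381.214599609375), (60.687904357910156, 199.9123992919922), 86.79971313476562) 0.1541
handle 278 ((541.63427734375, 327.54595947265625), (118.6011734008789, 25.910938262939453), 4.40965461730957) 0.1635
tray rim 694 ((506.3013916015625, -353.5931701660156), (140.7520294189453, 162.0109405517578), 7.393040657043457) 0.035
fins 207 ((505.9314880371094, -354.3610534667969), (14.117302894592285, 163.0277862548828), 7.396412372589111) 0.0505
[ 0.51408629 -0.41960412  0.05042699] [ 0.49721375 -0.28900969  0.05061375]
f1 103 ((514.23876953125, -418.96649169921875), (13.939309120178223, 32.72077560424805), 7.253233909606934) 0.0504
f2 104 ((497.4302673339844, -289.1170959472656), (14.067039489746094, 31.52303695678711), 7.976114749908447) 0.0506
base 1666 ((527.3711547851562, -130.55442810058594), (134.48472
[... 844 characters left out ...]
5 ((505.390869140625, -352.321533203125), (12.791031837463379, 164.65115356445312), 7.744795322418213) 0.0484
[ 0.51319631 -0.41589832  0.04832016] [ 0.4954882  -0.28545275  0.04843539]
f1 32 ((513.6097412109375, -417.0808410644531), (11.129820823669434, 33.93915939331055), 9.427972793579102) 0.0483
f2 43 ((496.8525390625, -287.6390380859375), (12.734403610229492, 34.36023712158203), 9.14492416381836) 0.0484
base 829 ((534.375732421875, -129.93191528320312), (106.30821990966797, 130.5695343017578), 89.51589965820312) 0.0168
block 958 ((530.3703002929688, -43.42226791381836), (119.42793273925781, 47.97970199584961), 80.8698501586914) 0.1345
bench z 0.00017736628088175837 0.0022193475176261494
```

```bash
python3 - <<'E'
from h import *
from scipy.optimize import least_squares
for n in("top","side"):
    C=cloud(n,np.load(f"pics/{n}0_d.npy"));P=C.reshape(-1,3);P=P[~np.isnan(P[:,0])]
    m=(P[:,0]>.49)&(P[:,0]<.6)&(P[:,1]>-.11)&(P[:,1]<.06)&(P[:,2]>.08)
    B=P[m]
    # assume each face: RANSAC planes
    rng=np.random.default_rng(0);Q=B.copy()
    print(n,len(B))
    for k in range(4):
        best=None
        for i in range(800):
            a,b,c=Q[rng.choice(len(Q),3,replace=False)];N=np.cross(b-a,c-a);l=np.linalg.norm(N)
            if l<1e-6:continue
            N/=l;ins=abs((Q-a)@N)<.0015
            if best is None or ins.sum()>best.sum():best=ins
        I=Q[best];c=I.mean(0);N=np.linalg.svd(I-c)[2][2];N*=np.sign(N[2]);
        print(best.sum(),"c",c.round(4),"N",N.round(3),"yaw?",np.degrees(np.arctan2(-N[1],-N[0])).round(1),"tilt",np.degrees(np.arccos(N[2])).round(1),"lo",I.min(0).round(3),"hi",I.max(0).round(3))
        Q=Q[~best]
        if len(Q)<30:break
    # base plate
    m=(P[:,0]>.45)&(P[:,0]<.62)&(P[:,1]>-.2)&(P[:,1]<-.07)&(P[:,2]>.012)&(P[:,2]<.022);b=P[m]
    r=cv2.minAreaRect((b[:,:2]*1000).astype(np.float32));print("base",r,np.median(b[:,2]))
    # stand
    m=(P[:,0]>.44)&(P[:,0]<.56)&(P[:,1]>.25)&(P[:,1]<.45)&(P[:,2]>.096)&(P[:,2]<.104);b=P[m]
    lab=None
    r=cv2.minAreaRect((b[:,:2]*1000).astype(np.float32));print("stand",r)
    for nm,y0,y1,z in(("punch",.3,.35,(.172,.182)),("drift",.36,.42,(.149,.158))):
        m=(P[:,0]>.46)&(P[:,0]<.53)&(P[:,1]>y0)&(P[:,1]<y1)&(P[:,2]>z[0])&(P[:,2]<z[1]);b=P[m]
        r=cv2.minAreaRect((b[:,:2]*1000).astype(np.float32));print(nm,r)
    im=cv2.imread(f"pics/{n}0.png")
E
```

```text
top 1749
476 c [ 0.5367 -0.0683  0.1364] N [-0.034 -0.609  0.793] yaw? 86.8 tilt 37.6 lo [ 0.501 -0.11   0.104] hi [ 0.572 -0.02   0.172]
313 c [ 0.5372 -0.0064  0.1462] N [0.016 0.813 0.583] yaw? -91.1 tilt 54.4 lo [ 0.514 -0.028  0.118] hi [0.56  0.013 0.174]
259 c [ 0.5347 -0.0676  0.1402] N [-0.022 -0.61   0.792] yaw? 87.9 tilt 37.6 lo [ 0.502 -0.109  0.108] hi [ 0.569 -0.026  0.171]
176 c [ 0.5337 -0.0705  0.1311] N [-0.049 -0.611  0.79 ] yaw? 85.5 tilt 37.8 lo [ 0.493 -0.11   0.097] hi [ 0.568 -0.02   0.171]
base ((535.4845581054688, -132.3848876953125), (100.79500579833984, 129.61117553710938), 89.05265045166016) 0.01845268934108479
stand ((494.7574768066406, 360.23492431640625), (70.96849822998047, 152.60296630859375), 1.168653130531311)
punch ((495.2875671386719, 323.8448181152344), (23.422513961791992, 22.34964942932129), 84.47570037841797)
drift ((493.9486999511719, 395.4321594238281), (30.332460403442383, 30.72199058532715), 8.374638557434082)
side 1027
415 c [ 0.5365 -0.0056  0.143 ] N [0.007 0.816 0.578] yaw? -90.5 tilt 54.7 lo [ 0.514 -0.024  0.116] hi [0.559 0.013 0.169]
149 c [ 0.5141 -0.0345  0.1261] N [-1.     0.025  0.012] yaw? -1.4 tilt 89.3 lo [ 0.511 -0.11   0.081] hi [0.517 0.012 0.168]
116 c [ 0.537  -0.0048  0.1458] N [-0.007  0.82   0.573] yaw? -89.5 tilt 55.0 lo [ 0.517 -0.022  0.119] hi [0.558 0.014 0.171]
92 c [ 0.5396 -0.0066  0.1403] N [0.002 0.816 0.579] yaw? -90.1 tilt 54.6 lo [ 0.518 -0.027  0.116] hi [0.559 0.011 0.167]
base ((534.375732421875, -129.93191528320312), (106.30821990966797, 130.5695343017578), 89.51589965820312) 0.01682773351455167
stand ((493.8653259277344, 361.41644287109375), (70.59416961669922, 152.7802734375), 0.9998640418052673)
punch ((494.4028625488281, 325.9934387207031), (23.683813095092773, 22.591032028198242), 84.17802429199219)
drift ((492.8907775878906, 397.4057922363281), (31.51857566833496, 31.198081970214844), 67.70292663574219)
```

```bash
cat >> h.py <<'E'
from scipy.spatial.transform import Rotation as Ro
def frame(z,x):
    z=np.array(z,float);z/=np.linalg.norm(z);x=np.array(x,float);x-=z*(x@z);x/=np.linalg.norm(x)
    return np.stack([x,np.cross(z,x),z],1)
def goal(*targets,base=None):
    """print delta_pos(mm) & rotvec for list of (p,R) from current (or given) pose"""
    o=env.get_obs()
    p0,R0=base if base is not None else (o["eef_pos"],Ro.from_rotvec(o["ee_rot"]).as_matrix())
    for p,R in targets:
        d=R0.T@(np.array(p)-p0)*1000;r=Ro.from_matrix(R0.T@R).as_rotvec()
        print("d",d.round(1).tolist(),"rot",r.round(3).tolist(),"|d|",np.linalg.norm(d).round(),"deg",np.degrees(np.linalg.norm(r)).round(1))
def st():
    o=env.get_obs();R=Ro.from_rotvec(o["ee_rot"]).as_matrix()
    print("t",round(o["time"],2),"p",o["eef_pos"].round(4),"z",R[:,2].round(3),"x",R[:,0].round(3),"F",o["wrist_force"].round(1),"open",round(o["opening"],4),"q",o["joints"].round(2))
    return o["eef_pos"],R
E
cat > g1.py <<'E'
from h import *
yw=np.radians(7.45);xh=np.array([np.cos(yw),np.sin(yw),0]);yh=np.array([-xh[1],xh[0],0]);c=np.array([.5058,-.3532,0])
t=np.radians(15);z=-np.sin(t)*yh-np.cos(t)*np.array([0,0,1]);R=frame(z,xh)
G=c+.070*yh+[0,0,.034];T=G+.019*z
E
python3 - <<'E'
from g1 import *
st();p,R0=st()
goal((p+[0,0,.05],R0),([.42,.10,.30],R),(T-.1*z,R))
E
```

```text
t 0.1 p [0.1861 0.5959 0.2302] z [-0.001 -0.002 -1.   ] x [ 0.298  0.955 -0.002] F [0.1 0.4 0.1] open 0.0856 q [ 1.2   0.31  1.64 -0.    1.2  -0.07]
t 0.1 p [0.1861 0.5959 0.2302] z [-0.001 -0.002 -1.   ] x [ 0.298  0.955 -0.002] F [0.1 0.4 0.1] open 0.0856 q [ 1.2   0.31  1.64 -0.    1.2  -0.07]
d [-0.1, -0.0, -50.0] rot [0.0, 0.0, 0.0] |d| 50.0 deg 0.0
d [-403.7, 371.1, -69.0] rot [-0.232, -0.147, 1.131] |d| 553.0 deg 66.7
d [-727.7, 550.0, 119.4] rot [-0.232, -0.147, 1.131] |d| 920.0 deg 66.7
```

arm_command:
  angular:
    - [0, 0, 0]
    - [0, 0, 0]
    - [-0.23, -0.15, 1.13]
    - [-0.23, -0.15, 1.13]
    - [-0.23, -0.15, 1.13]
    - [-0.23, -0.15, 1.13]
    - [-0.23, -0.15, 1.13]
    - [-0.23, -0.15, 1.13]
    - [-0.23, -0.15, 1.13]
    - [-0.23, -0.15, 1.13]
    - [-0.23, -0.15, 1.13]
    - [-0.23, -0.15, 1.13]
    - [-0.23, -0.15, 1.13]
    - [-0.23, -0.15, 1.13]
    - [-0.23, -0.15, 1.13]
    - [-0.23, -0.15, 1.13]
    - [-0.23, -0.15, 1.13]
  delta_pos:
    - [0, 0, -35]
    - [0, 0, -70]
    - [-404, 371, -70]
    - [-404, 371, -70]
    - [-404, 371, -70]
    - [-404, 371, -70]
    - [-404, 371, -70]
    - [-404, 371, -70]
    - [-404, 371, -70]
    - [-404, 371, -70]
    - [-404, 371, -70]
    - [-404, 371, -70]
    - [-404, 371, -70]
    - [-404, 371, -70]
    - [-404, 371, -70]
    - [-404, 371, -70]
    - [-404, 371, -70]
  gripper: [85, 85, 85, 85, 85, 85, 85, 85, 85, 85, 85, 85, 85, 85, 85, 85, 85]

```text
time: 1.52
eef_pos: [0.4203, 0.0981, 0.301]
ee_rot: [2.876, 0.181, 0.019]
wrist_force: [-0.3, 0.3, 0.4]
opening: 0.0855
```

```bash
python3 - <<'E'
from g1 import *
st();goal(([.49,-.26,.25],R),(T-.08*z,R))
E
```

```text
t 1.52 p [0.4203 0.0981 0.301 ] z [ 0.029 -0.256 -0.966] x [ 0.992  0.125 -0.003] F [-0.3  0.3  0.4] open 0.0855 q [ 0.31 -0.1   1.96 -0.26  1.34  0.26]
d [24.4, 338.6, 142.8] rot [-0.002, 0.004, -0.003] |d| 368.0 deg 0.3
d [28.5, 306.6, 296.9] rot [-0.002, 0.004, -0.003] |d| 428.0 deg 0.3
```

arm_command:
  angular:
    - [0, 0, 0]
    - [0, 0, 0]
    - [0, 0, 0]
    - [0, 0, 0]
    - [0, 0, 0]
    - [0, 0, 0]
    - [0, 0, 0]
    - [0, 0, 0]
    - [0, 0, 0]
    - [0, 0, 0]
    - [0, 0, 0]
    - [0, 0, 0]
    - [0, 0, 0]
    - [0, 0, 0]
    - [0, 0, 0]
  delta_pos:
    - [24, 339, 143]
    - [24, 339, 143]
    - [24, 339, 143]
    - [24, 339, 143]
    - [24, 339, 143]
    - [24, 339, 143]
    - [24, 339, 143]
    - [24, 339, 143]
    - [24, 339, 143]
    - [28, 307, 297]
    - [28, 307, 297]
    - [28, 307, 297]
    - [28, 307, 297]
    - [28, 307, 297]
    - [28, 307, 297]
  gripper: [85, 85, 85, 85, 85, 85, 85, 85, 85, 85, 85, 85, 85, 85, 85]

```text
time: 2.77
eef_pos: [0.4946, -0.2636, 0.0908]
ee_rot: [2.879, 0.192, 0.014]
wrist_force: [0.4, -0.5, 0.3]
opening: 0.0849
```

```bash
python3 - <<'E'
from g1 import *
st();goal((T,R))
p,d=env.capture("top");q,e=env.capture("side")
cv2.imwrite("pics/p1.png",np.vstack([cv2.resize(p[180:330,380:600],(660,450)),])[:,:,::-1])
E
```

```text
t 2.77 p [ 0.4946 -0.2636  0.0908] z [ 0.026 -0.252 -0.967] x [ 0.991  0.132 -0.007] F [ 0.4 -0.5  0.3] open 0.0849 q [-0.44  0.31  1.98 -0.33  0.74 -0.35]
d [-0.1, 5.4, 79.1] rot [-0.005, 0.007, 0.004] |d| 79.0 deg 0.6
```

View pics/p1.png

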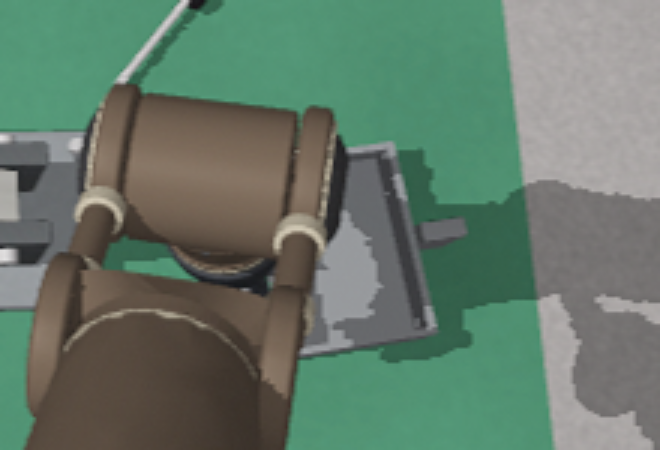

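arm_command:
  angular:
    - [0, 0, 0]
    - [0, 0, 0]
    - [0, 0, 0]
    - [0, 0, 0]
    - [0, 0, 0]
  delta_pos:
    - [0, 2, 20]
    - [0, 4, 40]
    - [0, 4, 60]
    - [0, 4, 60]
    - [0, 4, 60]
  gripper: [85, 85, 85, 85, 85]

```text
time: 3.28
eef_pos: [0.4998, -0.2855, 0.0382]
ee_rot: [2.874, 0.189, 0.024]
wrist_force: [-0.3, -1.0, 0.5]
opening: 0.0851
```

```bash
python3 - <<'E'
from g1 import *
st();goal((T,R))
p,d=env.capture("top");q,e=env.capture("side")
cv2.imwrite("pics/p2.png",cv2.resize(q[140:260,300:460],(800,600))[:,:,::-1])
E
```

```text
t 3.28 p [ 0.4998 -0.2855  0.0382] z [ 0.033 -0.256 -0.966] x [ 0.991  0.131 -0.   ] F [-0.3 -1.   0.5] open 0.0851 q [-0.48  0.42  1.97 -0.37  0.63 -0.32]
d [-2.8, -3.1, 22.5] rot [-0.0, 0.0, 0.001] |d| 23.0 deg 0.1
```

View pics/p2.png

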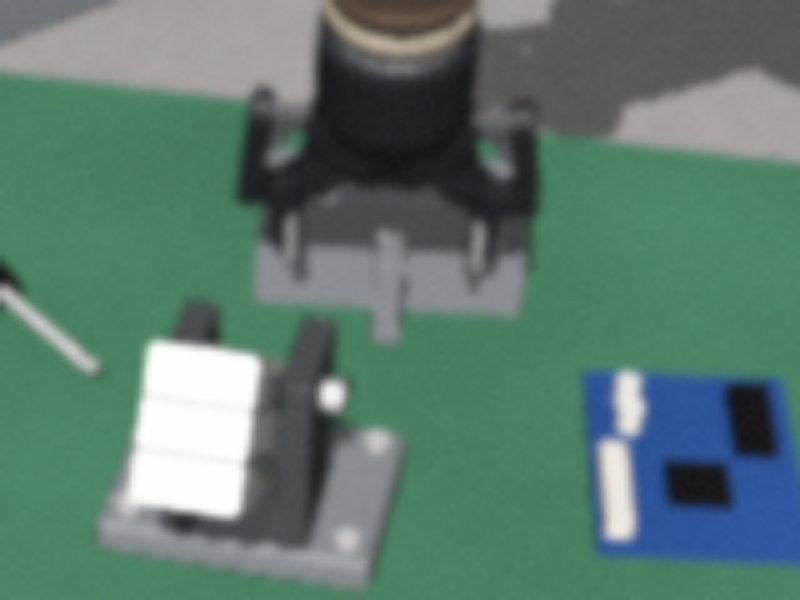

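arm_command:
  angular:
    - [0, 0, 0]
    - [0, 0, 0]
    - [0, 0, 0]
    - [0, 0, 0]
    - [0, 0, 0]
    - [0, 0, 0]
    - [0, 0, 0]
    - [0, 0, 0]
    - [0, 0, 0]
  delta_pos:
    - [-2, -3, 10]
    - [-3, -3, 20]
    - [-3, -3, 21]
    - [-3, -3, 21]
    - [-3, -3, 21]
    - [-3, -3, 21]
    - [-3, -3, 21]
    - [-3, -3, 21]
    - [-3, -3, 21]
  gripper: [85, 85, 85, 85, 0, 0, 0, 0, 0]
  newtons: 80

```text
time: 4.13
eef_pos: [0.4959, -0.2881, 0.0154]
ee_rot: [2.875, 0.189, 0.022]
wrist_force: [0.1, -0.5, -0.5]
opening: 0.0249
```

```bash
python3 - <<'E'
from g1 import *
st();goal((T,R))
E
```

```text
t 4.13 p [ 0.4959 -0.2881  0.0154] z [ 0.032 -0.255 -0.966] x [ 0.991  0.131 -0.002] F [ 0.1 -0.5 -0.5] open 0.0249 q [-0.49  0.46  1.98 -0.39  0.59 -0.3 ]
d [1.4, 0.8, -0.1] rot [-0.001, 0.002, 0.001] |d| 2.0 deg 0.2
```

arm_command:
  angular:
    - [0, 0, 0]
    - [0, 0, 0]
    - [0, 0, 0]
    - [0, 0, 0]
  delta_pos:
    - [0, 0, 0]
    - [0, 0, 0]
    - [0, 0, 0]
    - [0, 0, 0]
  gripper: [0, 0, 0, 0]
  newtons: 80

```text
time: 4.47
eef_pos: [0.4961, -0.288, 0.0155]
ee_rot: [2.875, 0.189, 0.022]
wrist_force: [-0.2, 1.9, 2.7]
opening: 0.0129
```

```bash
cat > g2.py <<'E'
from h import *
yaw=np.radians(88.9);hx=np.array([np.cos(yaw),np.sin(yaw),0]);hy=np.array([-hx[1],hx[0],0]);O=np.array([.5372,-.0056,0]);zz=np.array([0,0,1.])
bd=.5736*hx-.8192*zz; E=O+.105*zz-.064*bd
E
python3 - <<'E'
from g2 import *
p,R=st()
# tray target: centre O+.025hx, tray x axis along hx, y along hy(=-x world). tool in tray frame constant
yw=np.radians(7.45);A=np.array([[np.cos(yw),-np.sin(yw),0],[np.sin(yw),np.cos(yw),0],[0,0,1]]);c=np.array([.5058,-.3532,0])
B=np.stack([hx,hy,zz],1);C=O+.027*hx
Rt=B@A.T@R; f=lambda s,dz:C+B@A.T@(p-c)+hy*s+zz*dz
np.savez("tr.npz",Rt=Rt,pf=f(0,0),hy=hy)
print(f(0,0),Rt[:,2],Rt[:,0])
goal((p+[0,0,.18],R),(f(.16,.19),Rt),(f(.16,.003),Rt),(f(0,.003),Rt))
E
```

```text
t 4.47 p [ 0.4961 -0.288   0.0155] z [ 0.032 -0.256 -0.966] x [ 0.991  0.131 -0.002] F [-0.2  1.9  2.7] open 0.0129 q [-0.49  0.46  1.98 -0.39  0.59 -0.3 ]
[0.47182483 0.02151973 0.0154958 ] [ 0.25745339 -0.00627116 -0.96627037] [ 0.01820141  0.999833   -0.00163939]
d [-0.3, 46.4, -173.9] rot [0.0, 0.0, 0.0] |d| 180.0 deg 0.0
d [-142.2, -273.9, -269.4] rot [-0.002, 0.366, -1.374] |d| 410.0 deg 81.4
d [-141.9, -322.0, -88.7] rot [-0.002, 0.366, -1.374] |d| 363.0 deg 81.4
d [16.3, -298.8, -82.8] rot [-0.002, 0.366, -1.374] |d| 311.0 deg 81.4
```

arm_command:
  angular:
    - [0, 0, 0]
    - [0, 0, 0]
    - [0, 0, 0]
    - [0, 0, 0]
    - [0, 0, 0]
    - [0, 0, 0]
    - [0, 0, 0]
    - [0, 0, 0]
    - [0, 0, 0]
  delta_pos:
    - [0, 2, -8]
    - [0, 5, -20]
    - [0, 12, -45]
    - [0, 20, -75]
    - [0, 30, -110]
    - [0, 39, -145]
    - [0, 49, -182]
    - [0, 57, -212]
    - [0, 57, -212]
  gripper: [0, 0, 0, 0, 0, 0, 0, 0, 0]
  newtons: 100

```text
time: 5.22
eef_pos: [0.5007, -0.2909, 0.2443]
ee_rot: [2.867, 0.187, 0.041]
wrist_force: [1.6, -0.9, -2.2]
opening: 0.0129
```

```bash
python3 - <<'E'
from g2 import *
p,R=st()
t=np.load("tr.npz");Rt=t["Rt"];pf=t["pf"]
goal((pf+.098*hx+.2*zz,Rt),(pf+.098*hx+.003*zz,Rt),(pf+.003*zz,Rt))
a,d=env.capture("top");q,e=env.capture("side")
cv2.imwrite("pics/p3.png",np.hstack([cv2.resize(q[100:280,280:480],(400,360)),cv2.resize(a[150:330,380:580],(400,360))])[:,:,::-1])
E
```

```text
t 5.22 p [ 0.5007 -0.2909  0.2443] z [ 0.045 -0.263 -0.964] x [0.991 0.131 0.01 ] F [ 1.6 -0.9 -2.2] open 0.0129 q [-0.49  0.12  1.86 -0.25  1.01 -0.5 ]
d [26.9, -403.3, -81.3] rot [0.014, 0.363, -1.374] |d| 412.0 deg 81.4
d [24.8, -455.8, 108.6] rot [0.014, 0.363, -1.374] |d| 469.0 deg 81.4
d [10.1, -362.4, 134.3] rot [0.014, 0.363, -1.374] |d| 387.0 deg 81.4
```

View pics/p3.png

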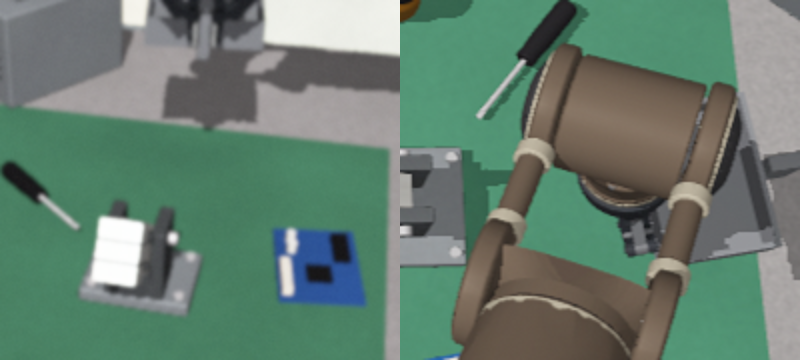

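arm_command:
  angular:
    - [0.014, 0.36, -1.37]
    - [0.014, 0.36, -1.37]
    - [0.014, 0.36, -1.37]
    - [0.014, 0.36, -1.37]
    - [0.014, 0.36, -1.37]
    - [0.014, 0.36, -1.37]
    - [0.014, 0.36, -1.37]
    - [0.014, 0.36, -1.37]
    - [0.014, 0.36, -1.37]
    - [0.014, 0.36, -1.37]
    - [0.014, 0.36, -1.37]
    - [0.014, 0.36, -1.37]
    - [0.014, 0.36, -1.37]
    - [0.014, 0.36, -1.37]
    - [0.014, 0.36, -1.37]
    - [0.014, 0.36, -1.37]
    - [0.014, 0.36, -1.37]
  delta_pos:
    - [27, -403, -85]
    - [27, -403, -85]
    - [27, -403, -85]
    - [27, -403, -85]
    - [27, -403, -85]
    - [27, -403, -85]
    - [27, -403, -85]
    - [27, -403, -85]
    - [27, -403, -85]
    - [27, -403, -85]
    - [27, -403, -85]
    - [27, -403, -85]
    - [27, -403, -85]
    - [27, -403, -85]
    - [27, -403, -85]
    - [27, -403, -85]
    - [27, -403, -85]
  gripper: [0, 0, 0, 0, 0, 0, 0, 0, 0, 0, 0, 0, 0, 0, 0, 0, 0]

```text
time: 6.73
eef_pos: [0.4691, 0.1223, 0.2126]
ee_rot: [2.119, 2.066, 0.258]
wrist_force: [-1.0, -0.5, -2.8]
opening: 0.0128
```

```bash
python3 - <<'E'
from g2 import *
p,R=st()
t=np.load("tr.npz");Rt=t["Rt"];pf=t["pf"]
goal((pf+.098*hx+.2*zz,Rt),(pf+.098*hx+.003*zz,Rt),(pf+.003*zz,Rt))
a,d=env.capture("top");q,e=env.capture("side")
np.save("pics/ts_d.npy",e)
cv2.imwrite("pics/p4.png",np.hstack([cv2.resize(q[100:400,220:520],(400,400)),cv2.resize(a[150:330,220:400],(400,400))])[:,:,::-1])
E
```

```text
t 6.73 p [0.4691 0.1223 0.2126] z [ 0.242 -0.001 -0.97 ] x [0.025 1.    0.005] F [-1.  -0.5 -2.8] open 0.0128 q [ 0.2  -0.09  2.14 -0.06  0.86 -1.31]
d [-2.7, 5.2, -1.7] rot [-0.016, -0.004, -0.008] |d| 6.0 deg 1.1
d [-3.6, -42.4, 189.5] rot [-0.016, -0.004, -0.008] |d| 194.0 deg 1.1
d [-101.6, -41.8, 189.2] rot [-0.016, -0.004, -0.008] |d| 219.0 deg 1.1
```

View pics/p4.png

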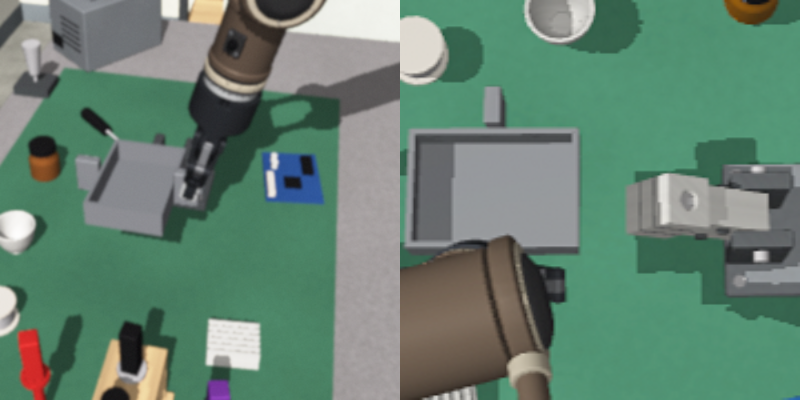

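arm_command:
  angular:
    - [-0.015, 0, -0.008]
    - [-0.015, 0, -0.008]
    - [-0.015, 0, -0.008]
    - [-0.015, 0, -0.008]
    - [-0.015, 0, -0.008]
    - [-0.015, 0, -0.008]
    - [-0.015, 0, -0.008]
    - [-0.015, 0, -0.008]
    - [-0.015, 0, -0.008]
    - [-0.015, 0, -0.008]
  delta_pos:
    - [-3, -5, 38]
    - [-3, -14, 76]
    - [-3, -23, 114]
    - [-3, -32, 150]
    - [-3, -36, 166]
    - [-3, -39, 176]
    - [-3, -40, 181]
    - [-3, -41, 184]
    - [-3, -41, 184]
    - [-3, -41, 184]
  gripper: [0, 0, 0, 0, 0, 0, 0, 0, 0, 0]

```text
time: 7.67
eef_pos: [0.4754, 0.1208, 0.0257]
ee_rot: [2.099, 2.065, 0.276]
wrist_force: [-0.1, 0.4, -3.2]
opening: 0.0126
```

```bash
python3 - <<'E'
from g2 import *
p,R=st()
t=np.load("tr.npz");Rt=t["Rt"];pf=t["pf"]
goal((pf+.098*hx+.001*zz,Rt),(pf+.001*zz,Rt))
a,d=env.capture("top");q,e=env.capture("side")
W=cloud("top",d).reshape(-1,3);m=(W[:,2]>.028)&(W[:,2]<.045)&(W[:,0]>.47)&(W[:,0]<.65)&(W[:,1]>.03)&(W[:,1]<.22);print(cv2.minAreaRect((W[m][:,:2]*1000).astype(np.float32)),W[m][:,2].mean())
cv2.imwrite("pics/p5.png",np.hstack([cv2.resize(q[100:400,220:520],(400,400)),cv2.resize(a[150:330,220:400],(400,400))])[:,:,::-1])
E
```

```text
t 7.67 p [0.4754 0.1208 0.0257] z [ 0.259 -0.001 -0.966] x [0.016 1.    0.003] F [-0.1  0.4 -3.2] open 0.0126 q [ 0.19  0.27  2.24 -0.14  0.38 -1.24]
d [-1.4, -4.0, 8.4] rot [0.002, -0.005, 0.001] |d| 9.0 deg 0.3
d [-99.4, -4.2, 8.0] rot [0.002, -0.005, 0.001] |d| 100.0 deg 0.3
((558.4439697265625, 120.44265747070312), (140.02064514160156, 130.40029907226562), 88.90511322021484) 0.03963249461753418
```

View pics/p5.png

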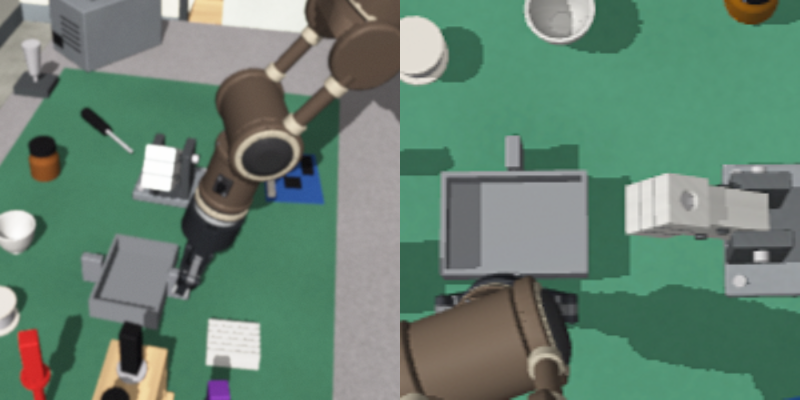

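arm_command:
  angular:
    - [0, 0, 0]
    - [0, 0, 0]
    - [0, 0, 0]
    - [0, 0, 0]
    - [0, 0, 0]
    - [0, 0, 0]
    - [0, 0, 0]
    - [0, 0, 0]
  delta_pos:
    - [-8, -3, 4]
    - [-18, -4, 4]
    - [-28, -4, 4]
    - [-38, -4, 4]
    - [-48, -4, 4]
    - [-54, -4, 4]
    - [-54, -4, 4]
    - [-54, -4, 4]
  gripper: [0, 0, 0, 0, 0, 0, 0, 0]

```text
time: 8.43
eef_pos: [0.4706, 0.0661, 0.0199]
ee_rot: [2.1, 2.065, 0.274]
wrist_force: [-0.0, 0.1, -3.7]
opening: 0.0125
```

```bash
python3 - <<'E'
from g2 import *
p,R=st()
t=np.load("tr.npz");Rt=t["Rt"];pf=t["pf"]
goal((pf+.001*zz,Rt))
a,d=env.capture("top");q,e=env.capture("side")
cv2.imwrite("pics/p6.png",np.hstack([cv2.resize(q[100:350,270:520],(400,400)),cv2.resize(a[150:330,220:400],(400,400))])[:,:,::-1])
E
```

```text
t 8.43 p [0.4706 0.0661 0.0199] z [ 0.258 -0.002 -0.966] x [0.017 1.    0.003] F [-0.   0.1 -3.7] open 0.0125 q [ 0.06  0.26  2.28 -0.05  0.34 -1.45]
d [-44.6, 1.1, 3.6] rot [0.0, -0.005, 0.0] |d| 45.0 deg 0.3
```

View pics/p6.png

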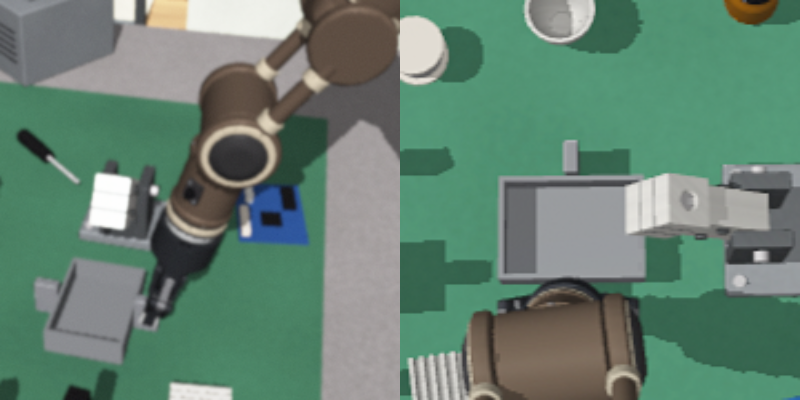

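arm_command:
  angular:
    - [0, 0, 0]
    - [0, 0, 0]
    - [0, 0, 0]
    - [0, 0, 0]
    - [0, 0, 0]
    - [0, 0, 0]
    - [0, 0, 0]
    - [0, 0, 0]
    - [0, 0, 0]
    - [0, 0, 0]
  delta_pos:
    - [-8, 0, 0]
    - [-18, 0, 0]
    - [-28, 0, 0]
    - [-38, 0, 0]
    - [-44, 0, 0]
    - [-44, 0, 0]
    - [-44, 1, 2]
    - [-44, 1, 3]
    - [-44, 1, 4]
    - [-44, 1, 4]
  gripper: [0, 0, 0, 0, 0, 0, 0, 0, 0, 0]

```text
time: 9.37
eef_pos: [0.472, 0.0232, 0.0158]
ee_rot: [2.098, 2.067, 0.274]
wrist_force: [0.0, 1.2, -2.7]
opening: 0.0129
```

```bash
python3 - <<'E'
from g2 import *
p,R=st()
t=np.load("tr.npz");Rt=t["Rt"];pf=t["pf"]
goal((pf,Rt))
q,e=env.capture("side")
cv2.imwrite("pics/p7.png",cv2.resize(q[170:300,270:430],(640,520))[:,:,::-1])
E
```

```text
t 9.37 p [0.472  0.0232 0.0158] z [ 0.258 -0.001 -0.966] x [0.015 1.    0.003] F [ 0.   1.2 -2.7] open 0.0129 q [-0.05  0.26  2.29  0.04  0.33 -1.64]
d [-1.6, -0.2, 0.2] rot [0.0, -0.005, 0.002] |d| 2.0 deg 0.3
```

View pics/p7.png

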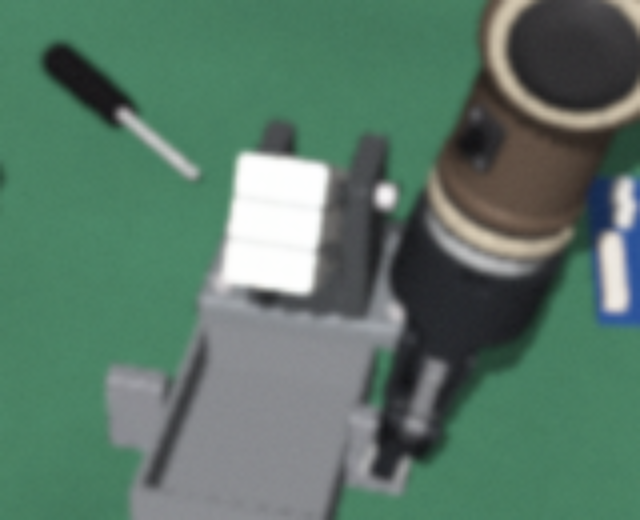

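arm_command:
  angular:
    - [0, 0, 0]
    - [0, 0, 0]
    - [0, 0, 0]
    - [0, 0, 0]
    - [0, 0, 0]
    - [0, 0, 0]
    - [0, 0, 0]
    - [0, 0, 0]
    - [0, 0, 0]
    - [0, 0, 0]
    - [0, 0, 0]
    - [0, 0, 0]
    - [0, 0, 0]
  delta_pos:
    - [0, 0, 0]
    - [0, 0, 0]
    - [0, 0, 0]
    - [0, 0, 0]
    - [0, 0, 0]
    - [0, 0, -10]
    - [0, 0, -25]
    - [0, 0, -50]
    - [0, 0, -80]
    - [0, 0, -115]
    - [0, 0, -150]
    - [0, 0, -180]
    - [0, 0, -180]
  gripper: [60, 60, 60, 60, 60, 60, 60, 60, 60, 60, 60, 60, 60]

```text
time: 10.5
eef_pos: [0.4293, 0.0227, 0.1967]
ee_rot: [2.091, 2.058, 0.286]
wrist_force: [1.3, 0.2, 0.7]
opening: 0.0597
```

```bash
python3 - <<'E'
from g2 import *
p,R=st()
a,d=env.capture("top");q,e=env.capture("side")
for n,D in(("top",d),("side",e)):
    W=cloud(n,D).reshape(-1,3);m=(W[:,2]>.028)&(W[:,2]<.042)&(W[:,0]>.47)&(W[:,0]<.65)&(W[:,1]>-.06)&(W[:,1]<.12);print(n,cv2.minAreaRect((W[m][:,:2]*1000).astype(np.float32)))
    m=(W[:,2]>.045)&(W[:,2]<.055)&(W[:,0]>.44)&(W[:,0]<.65)&(W[:,1]>-.06)&(W[:,1]<.12);print(cv2.minAreaRect((W[m][:,:2]*1000).astype(np.float32)))
print("want",O+.027*hx)
y=np.radians(-5.6);Rp=frame([0,0,-1],[np.cos(y),np.sin(y),0]);H=np.array([.4948,.325,0])
goal((H+[0,0,.24],Rp),(H+[0,0,.121],Rp))
cv2.imwrite("pics/p8.png",np.hstack([cv2.resize(q[150:300,270:420],(400,400)),cv2.resize(a[150:330,220:400],(400,400))])[:,:,::-1])
E
```

```text
t 10.5 p [0.4293 0.0227 0.1967] z [ 0.27  -0.002 -0.963] x [0.016 1.    0.002] F [1.3 0.2 0.7] open 0.0597 q [-0.06 -0.22  2.28  0.02  0.8  -1.63]
top ((553.9719848632812, 22.401912689208984), (139.12628173828125, 130.0763397216797), 89.29660034179688)
((544.2974853515625, 23.038007736206055), (12.891912460327148, 155.46749877929688), 88.57294464111328)
side ((546.0490112304688, 22.9271240234375), (146.2657928466797, 149.2861785888672), 89.5788803100586)
((538.3328857421875, 24.192527770996094), (16.875967025756836, 162.83934020996094), 89.53520202636719)
want [0.53771833 0.02139502 0.        ]
d [303.3, 73.7, -29.3] rot [0.199, -0.221, 1.642] |d| 314.0 deg 95.6
d [303.0, 42.5, 85.6] rot [0.199, -0.221, 1.642] |d| 318.0 deg 95.6
```

View pics/p8.png

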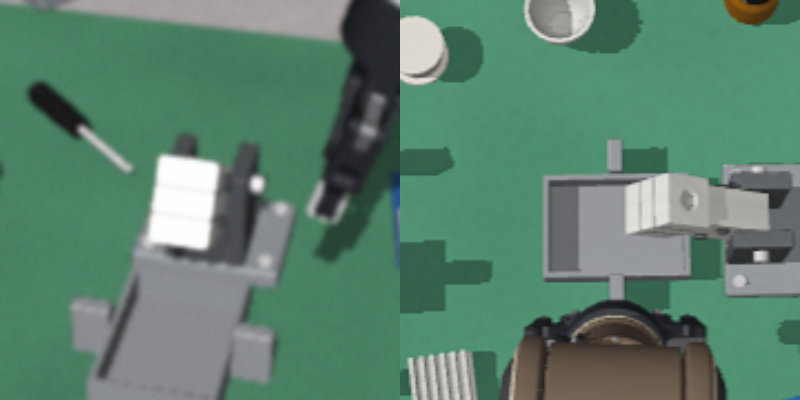

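arm_command:
  angular:
    - [0.2, -0.22, 1.64]
    - [0.2, -0.22, 1.64]
    - [0.2, -0.22, 1.64]
    - [0.2, -0.22, 1.64]
    - [0.2, -0.22, 1.64]
    - [0.2, -0.22, 1.64]
    - [0.2, -0.22, 1.64]
    - [0.2, -0.22, 1.64]
    - [0.2, -0.22, 1.64]
    - [0.2, -0.22, 1.64]
    - [0.2, -0.22, 1.64]
    - [0.2, -0.22, 1.64]
    - [0.2, -0.22, 1.64]
    - [0.2, -0.22, 1.64]
    - [0.2, -0.22, 1.64]
    - [0.2, -0.22, 1.64]
    - [0.2, -0.22, 1.64]
  delta_pos:
    - [20, 15, -50]
    - [60, 25, -55]
    - [100, 35, -50]
    - [303, 74, -29]
    - [303, 74, -29]
    - [303, 74, -29]
    - [303, 74, -29]
    - [303, 74, -29]
    - [303, 74, -29]
    - [303, 74, -29]
    - [303, 74, -29]
    - [303, 74, -29]
    - [303, 74, -29]
    - [303, 74, -29]
    - [303, 74, -29]
    - [303, 74, -29]
    - [303, 74, -29]
  gripper: [70, 70, 70, 70, 70, 70, 70, 70, 70, 70, 70, 70, 70, 70, 70, 70, 70]

```text
time: 12.02
eef_pos: [0.4935, 0.3241, 0.2351]
ee_rot: [3.136, -0.148, -0.013]
wrist_force: [-0.2, 0.9, -0.3]
opening: 0.0702
```

```bash
python3 - <<'E'
from g2 import *
p,R=st()
a,d=env.capture("top");q,e=env.capture("side")
y=np.radians(-5.6);Rp=frame([0,0,-1],[np.cos(y),np.sin(y),0]);H=np.array([.4948,.325,0])
goal((H+[0,0,.24],Rp),(H+[0,0,.121],Rp))
# where do cameras think fingers tips are: project expected tips
for n in("top","side"):print(n,proj(n,p).round(1))
cv2.imwrite("pics/p9.png",np.hstack([cv2.resize(q[240:440,220:420],(400,400)),cv2.resize(a[180:340,60:220],(400,400))])[:,:,::-1])
E
```

```text
t 12.02 p [0.4935 0.3241 0.2351] z [-0.008 -0.001 -1.   ] x [ 0.996 -0.094 -0.008] F [-0.2  0.9 -0.3] open 0.0702 q [0.51 0.24 1.71 0.   1.2  0.6 ]
d [1.1, -0.6, -3.9] rot [0.001, 0.007, 0.004] |d| 4.0 deg 0.4
d [1.8, -0.7, 115.1] rot [0.001, 0.007, 0.004] |d| 115.0 deg 0.4
top [[148.4 260.4]]
side [[317.7 321.1]]
```

View pics/p9.png

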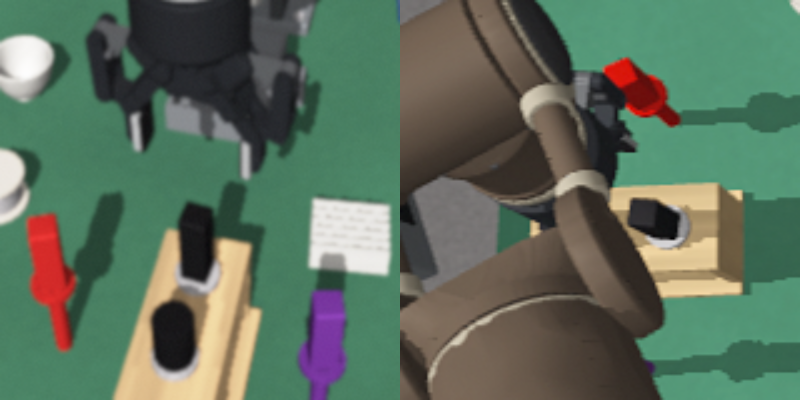

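```bash
python3 - <<'E'
from h import *
for n in("top","side"):
    im=cv2.imread(f"pics/{n}0.png").astype(int);C=cloud(n,np.load(f"pics/{n}0_d.npy"))
    m=(im[:,:,2]>150)&(im[:,:,1]<60)&(im[:,:,0]<60);P=C[m];P=P[~np.isnan(P[:,0])];print(n,P.min(0),P.max(0),P[P[:,2]>.09].min(0) if (P[:,2]>.09).any() else 0)
E
```

```text
top [0.59133766 0.33736151 0.08817025] [0.62317639 0.36644705 0.16992194] [0.59133766 0.33736151 0.09078633]
side [0.58960514 0.33829708 0.00543596] [0.62303453 0.36953513 0.16456751] [0.58960514 0.33829708 0.0901866 ]
```

arm_command:
  angular:
    - [0, 0.006, 0.004]
    - [0, 0.006, 0.004]
    - [0, 0.006, 0.004]
    - [0, 0.006, 0.004]
    - [0, 0.006, 0.004]
    - [0, 0.006, 0.004]
    - [0, 0.006, 0.004]
    - [0, 0.006, 0.004]
    - [0, 0.006, 0.004]
    - [0, 0.006, 0.004]
  delta_pos:
    - [1, 0, 15]
    - [1, 0, 30]
    - [1, 0, 50]
    - [1, 0, 70]
    - [1, 0, 90]
    - [1, 0, 105]
    - [1, 0, 113]
    - [1, 0, 114]
    - [1, 0, 114]
    - [1, 0, 114]
  gripper: [60, 60, 60, 60, 60, 60, 60, 60, 60, 60]

```text
time: 12.95
eef_pos: [0.4955, 0.3253, 0.1248]
ee_rot: [-3.136, 0.156, -0.005]
wrist_force: [0.0, 1.0, 0.5]
opening: 0.0598
```

```bash
python3 - <<'E'
from g2 import *
p,R=st()
q,e=env.capture("side")
y=np.radians(-5.6);Rp=frame([0,0,-1],[np.cos(y),np.sin(y),0]);H=np.array([.4948,.325,0])
goal((H+[0,0,.121],Rp))
cv2.imwrite("pics/p10.png",cv2.resize(q[280:430,240:400],(640,600))[:,:,::-1])
E
```

```text
t 12.95 p [0.4955 0.3253 0.1248] z [ 0.003  0.001 -1.   ] x [ 0.995 -0.099  0.003] F [0.  1.  0.5] open 0.0598 q [ 0.51  0.37  1.79 -0.    0.98  0.61]
d [-0.9, 0.5, 4.1] rot [-0.002, -0.004, -0.002] |d| 4.0 deg 0.2
```

View pics/p10.png

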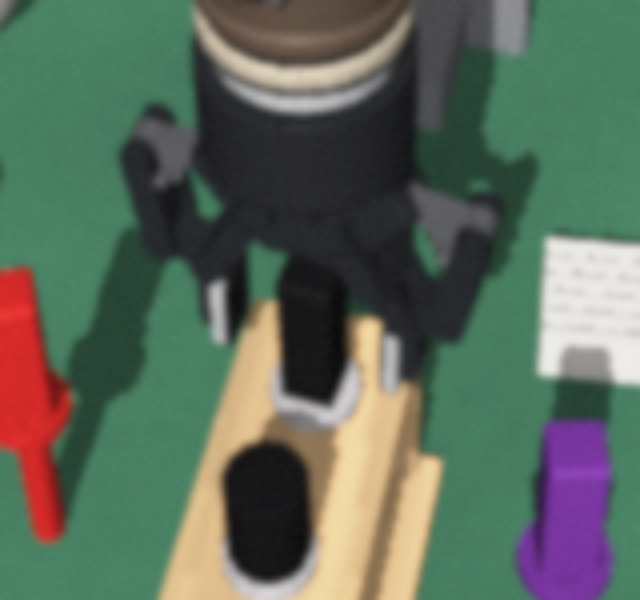

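arm_command:
  angular:
    - [0, -0.003, 0]
    - [0, -0.003, 0]
    - [0, -0.003, 0]
    - [0, -0.003, 0]
    - [0, -0.003, 0]
    - [0, -0.003, 0]
    - [0, -0.003, 0]
    - [0, -0.003, 0]
    - [0, -0.003, 0]
  delta_pos:
    - [-0.5, 0, 4]
    - [-0.5, 0, 4]
    - [-0.5, 0, 4]
    - [-0.5, 0, 4]
    - [-0.5, 0, 4]
    - [-0.5, 0, 4]
    - [-0.5, 0, 4]
    - [-0.5, 0, 4]
    - [-0.5, 0, 4]
  gripper: [60, 30, 10, 10, 10, 10, 10, 10, 10]
  newtons: 110

```text
time: 13.75
eef_pos: [0.4947, 0.325, 0.1203]
ee_rot: [-3.137, 0.156, 0.001]
wrist_force: [-0.0, -1.1, 3.4]
opening: 0.0209
```

```bash
python3 - <<'E'
from g2 import *
p,R=st()
E
```

```text
t 13.75 p [0.4947 0.325  0.1203] z [-0.001  0.001 -1.   ] x [ 0.995 -0.1   -0.001] F [-0.  -1.1  3.4] open 0.0209 q [0.51 0.37 1.79 0.   0.97 0.61]
```

arm_command:
  angular:
    - [0, 0, 0]
    - [0, 0, 0]
    - [0, 0, 0]
    - [0, 0, 0]
    - [0, 0, 0]
    - [0, 0, 0]
    - [0, 0, 0]
    - [0, 0, 0]
    - [0, 0, 0]
    - [0, 0, 0]
  delta_pos:
    - [0, 0, -10]
    - [0, 0, -25]
    - [0, 0, -45]
    - [0, 0, -70]
    - [0, 0, -95]
    - [0, 0, -125]
    - [0, 0, -155]
    - [0, 0, -180]
    - [0, 0, -180]
    - [0, 0, -180]
  gripper: [10, 10, 10, 10, 10, 10, 10, 10, 10, 10]

```text
time: 14.58
eef_pos: [0.4949, 0.325, 0.3012]
ee_rot: [-3.135, 0.156, -0.001]
wrist_force: [-0.7, -0.2, -2.2]
opening: 0.0208
```

```bash
python3 - <<'E'
from g2 import *
p,R=st()
a,d=env.capture("top");q,e=env.capture("side")
cv2.imwrite("pics/top1.png",a[:,:,::-1]);cv2.imwrite("pics/side1.png",q[:,:,::-1])
tip=p+R[:,2]*.1053
for n in("top","side"):print(n,"tip",proj(n,tip).round(1),"collar",proj(n,p+R[:,2]*.0203).round(1), "E",proj(n,E).round(1),"exit",proj(n,O+.105*zz).round(1))
print("E",E.round(4))
b=cv2.imread("pics/top0.png")[220:262,325:380]
cv2.imwrite("pics/p11.png",np.hstack([cv2.resize(q[200:360,240:400],(400,400))[:,:,::-1],cv2.resize(b,(400,305)).copy() if 0 else cv2.resize(cv2.imread("pics/top0.png")[220:260,330:370],(400,400),interpolation=cv2.INTER_CUBIC)]))
E
```

```text
t 14.58 p [0.4949 0.325  0.3012] z [ 0.001  0.002 -1.   ] x [ 0.995 -0.099  0.001] F [-0.7 -0.2 -2.2] open 0.0208 q [0.51 0.19 1.64 0.   1.31 0.61]
top tip [[153.9 263.1]] collar [[140.1 255.1]] E [[350.1 240.2]] exit [[330.9 245.5]]
side tip [[317.  339.4]] collar [[315.7 298.9]] E [[342.6 209.6]] exit [[338.2 240.1]]
E [ 0.5365 -0.0423  0.1574]
```

View pics/p11.png

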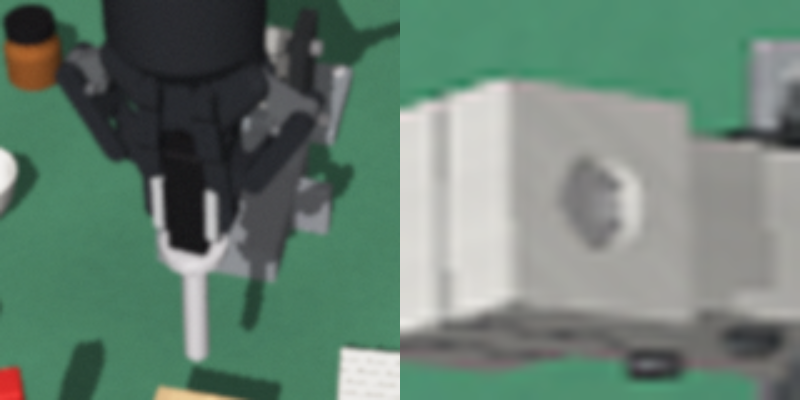

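```bash
cat >> g2.py <<'E'
L=.1053
Rb=frame(bd,-hy)
E
python3 - <<'E'
from g2 import *
p,R=st();print(E,bd,O)
goal((p+.06*zz,R),(E-bd*(.12+L)+.0*zz,Rb),(E-bd*(.03+L),Rb))
# side: shank line
im=cv2.imread("pics/side1.png")[:,:,::-1].astype(int)
for v in range(312,346,3):
    print(v,im[v,308:332].sum(1).tolist())
for s in(.03,.06,.09,.1053):print(s,proj("side",p+R[:,2]*s).round(1))
E
```

```text
t 14.68 p [0.4932 0.324  0.2976] z [-0.005 -0.001 -1.   ] x [ 0.995 -0.099 -0.005] F [-0.9 -0.4 -2.4] open 0.0209 q [0.51 0.19 1.64 0.   1.31 0.61]
[ 0.53649525 -0.04230363  0.1574288 ] [ 0.01101165  0.57349429 -0.8192    ] [ 0.5372 -0.0056  0.    ]
d [-0.3, 0.1, -60.0] rot [0.0, 0.0, 0.0] |d| 60.0 deg 0.0
d [89.7, 489.1, -44.0] rot [0.612, -0.02, -0.079] |d| 499.0 deg 35.4
d [85.9, 437.5, 29.7] rot [0.612, -0.02, -0.079] |d| 447.0 deg 35.4
312 [291, 289, 288, 308, 343, 435, 533, 600, 625, 632, 617, 593, 559, 498, 395, 312, 292, 295, 297, 299, 295, 296, 304, 298]
315 [293, 291, 294, 302, 337, 429, 530, 594, 627, 636, 622, 596, 562, 499, 400, 313, 285, 286, 294, 296, 297, 298, 295, 299]
318 [286, 288, 289, 292, 327, 420, 519, 590, 623, 632, 620, 605, 565, 489, 385, 311, 292, 294, 296, 295, 303, 296, 298, 296]
321 [293, 292, 292, 288, 319, 411, 514, 584, 620, 632, 625, 605, 567, 503, 404, 318, 294, 294, 301, 301, 295, 292, 292, 293]
324 [289, 290, 286, 285, 321, 399, 507, 578, 615, 633, 626, 607, 565, 502, 407, 324, 291, 291, 289, 287, 297, 293, 290, 288]
327 [292, 291, 295, 291, 311, 
[... 230 characters left out ...]
291, 295, 295, 308, 367, 472, 559, 610, 629, 627, 606, 567, 517, 429, 342, 298, 289, 293, 293, 291, 292, 294, 291]
336 [292, 301, 301, 293, 307, 359, 457, 560, 609, 633, 628, 609, 567, 519, 436, 347, 298, 287, 300, 297, 292, 292, 298, 292]
339 [301, 292, 299, 298, 296, 345, 445, 546, 605, 625, 626, 605, 573, 516, 439, 354, 303, 294, 297, 295, 302, 290, 294, 301]
342 [294, 299, 301, 294, 299, 315, 381, 488, 560, 601, 615, 598, 554, 488, 410, 335, 305, 296, 301, 300, 300, 290, 294, 291]
345 [296, 299, 304, 298, 302, 312, 305, 305, 312, 322, 335, 334, 313, 306, 294, 300, 306, 293, 302, 301, 300, 305, 302, 302]
0.03 [[317.6 305.3]]
0.06 [[318.1 320. ]]
0.09 [[318.7 333.8]]
0.1053 [[318.9 340.6]]
```

arm_command:
  angular:
    - [0, 0, 0]
    - [0, 0, 0]
    - [0.61, -0.02, -0.08]
    - [0.61, -0.02, -0.08]
    - [0.61, -0.02, -0.08]
    - [0.61, -0.02, -0.08]
    - [0.61, -0.02, -0.08]
    - [0.61, -0.02, -0.08]
    - [0.61, -0.02, -0.08]
    - [0.61, -0.02, -0.08]
    - [0.61, -0.02, -0.08]
    - [0.61, -0.02, -0.08]
    - [0.61, -0.02, -0.08]
    - [0.61, -0.02, -0.08]
    - [0.61, -0.02, -0.08]
    - [0.61, -0.02, -0.08]
    - [0.61, -0.02, -0.08]
    - [0.61, -0.02, -0.08]
    - [0.61, -0.02, -0.08]
    - [0.61, -0.02, -0.08]
  delta_pos:
    - [0, 0, -30]
    - [0, 0, -60]
    - [15, 35, -60]
    - [23, 70, -60]
    - [31, 105, -60]
    - [39, 140, -60]
    - [45, 175, -60]
    - [50, 210, -60]
    - [55, 245, -60]
    - [60, 280, -60]
    - [65, 315, -58]
    - [70, 350, -56]
    - [75, 385, -53]
    - [80, 420, -50]
    - [85, 455, -47]
    - [90, 489, -44]
    - [90, 489, -44]
    - [90, 489, -44]
    - [90, 489, -44]
    - [90, 489, -44]
  gripper: [10, 10, 10, 10, 10, 10, 10, 10, 10, 10, 10, 10, 10, 10, 10, 10, 10, 10, 10, 10]

```text
time: 16.35
eef_pos: [0.5349, -0.1695, 0.3423]
ee_rot: [-2.529, 0.022, -0.009]
wrist_force: [0.7, -0.4, -1.7]
opening: 0.0208
```

```bash
python3 - <<'E'
from g2 import *
p,R=st()
goal((E-bd*(.03+L),Rb))
a,d=env.capture("top");q,e=env.capture("side")
cv2.imwrite("pics/p12.png",np.hstack([cv2.resize(q[120:270,270:420],(400,400)),cv2.resize(a[180:300,300:420],(400,400))])[:,:,::-1])
E
```

```text
t 16.35 p [ 0.5349 -0.1695  0.3423] z [ 0.011  0.575 -0.818] x [ 1.    -0.018  0.001] F [ 0.7 -0.4 -1.7] open 0.0208 q [-0.65  0.29  1.55  0.48  1.68 -0.67]
d [-0.9, 1.9, 89.1] rot [-0.002, -0.0, 0.002] |d| 89.0 deg 0.1
```

View pics/p12.png

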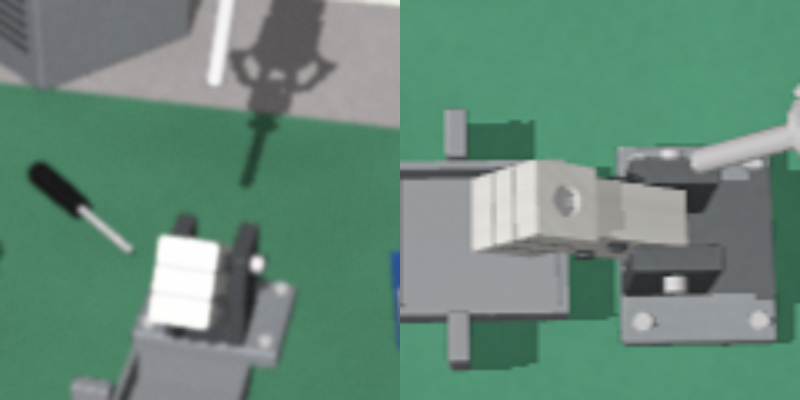

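Both views clear. Approach to about 12 mm from the mouth.

arm_command:
  angular:
    - [0, 0, 0]
    - [0, 0, 0]
    - [0, 0, 0]
    - [0, 0, 0]
    - [0, 0, 0]
    - [0, 0, 0]
    - [0, 0, 0]
    - [0, 0, 0]
    - [0, 0, 0]
    - [0, 0, 0]
  delta_pos:
    - [0, 1, 15]
    - [-1, 2, 35]
    - [-1, 2, 55]
    - [-1, 2, 75]
    - [-1, 2, 90]
    - [-1, 2, 100]
    - [-1, 2, 105]
    - [-1, 2, 105]
    - [-1, 2, 105]
    - [-1, 2, 105]
  gripper: [10, 10, 10, 10, 10, 10, 10, 10, 10, 10]

```text
time: 17.28
eef_pos: [0.5365, -0.1129, 0.2572]
ee_rot: [-2.532, 0.022, -0.014]
wrist_force: [-0.3, 0.2, -1.7]
opening: 0.0207
```

```bash
cat > look.py <<'E'
from g2 import *
import sys
p,R=st()
a,d=env.capture("top");q,e=env.capture("side");p,R=st()
k=sys.argv[1]
cv2.imwrite(f"pics/{k}t.png",a[:,:,::-1]);cv2.imwrite(f"pics/{k}s.png",q[:,:,::-1])
goal((E-bd*(.012+L),Rb))
tip=p+R[:,2]*L
for n in("top","side"):print(n,"tip",proj(n,tip).round(1),"mid",proj(n,tip-R[:,2]*.05).round(1),"E",proj(n,E).round(1))
A=cv2.resize(q[170:230,310:370],(400,400),interpolation=cv2.INTER_CUBIC);B=cv2.resize(a[215:265,330:380],(400,400),interpolation=cv2.INTER_CUBIC)
cv2.imwrite(f"pics/{k}c.png",np.hstack([A,B])[:,:,::-1])
E
python3 look.py k1
```

```text
t 17.28 p [ 0.5365 -0.1129  0.2572] z [ 0.015  0.572 -0.82 ] x [ 1.    -0.019  0.005] F [-0.3  0.2 -1.7] open 0.0207 q [-0.58  0.31  1.7   0.51  1.49 -0.7 ]
t 17.38 p [ 0.5365 -0.1131  0.2571] z [ 0.015  0.572 -0.82 ] x [ 1.    -0.019  0.005] F [-1.3 -0.1 -1.1] open 0.0208 q [-0.58  0.31  1.7   0.51  1.49 -0.7 ]
d [-1.4, -0.8, 5.0] rot [0.001, -0.004, 0.003] |d| 5.0 deg 0.3
top tip [[355.8 237.8]] mid [[372.5 233.3]] E [[350.1 240.2]]
side tip [[343.  201.3]] mid [[346.5 177.2]] E [[342.6 209.6]]
```

View pics/k1c.png

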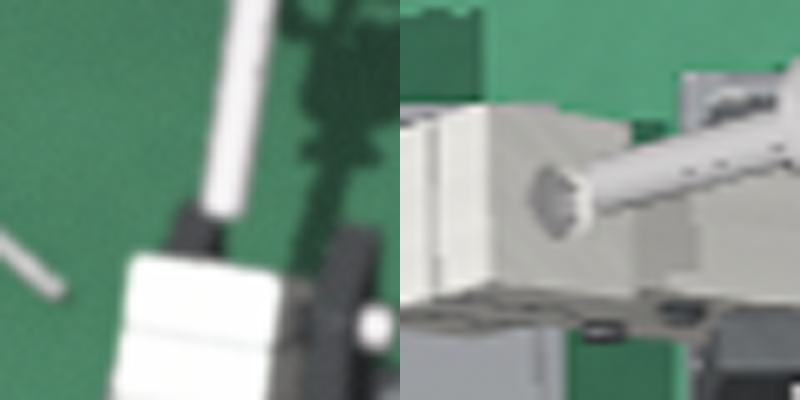

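```bash
python3 - <<'E'
from g2 import *
n=.8192*hx+.5736*zz
for s in(-1,1):
  for t in(1,-1):
    X=E+.022*s*hy+.022*t*n
    print("hy",s,"n",t,X.round(4),"top",((proj("top",X)[0]-[329.5,214.5])*8+[400,0]).round(0),"side",((proj("side",X)[0]-[309.5,169.5])*6.667).round(0))
    X=X+.064*bd
    print("   lower","top",((proj("top",X)[0]-[329.5,214.5])*8+[400,0]).round(0),"side",((proj("side",X)[0]-[309.5,169.5])*6.667).round(0))
E
```

```text
hy -1 n 1 [ 0.5588 -0.0247  0.17  ] top [490. 106.] side [137. 258.]
   lower top [339. 153.] side [108. 464.]
hy -1 n -1 [ 0.5581 -0.0607  0.1448] top [634. 128.] side [166. 256.]
   lower top [480. 173.] side [138. 455.]
hy 1 n 1 [ 0.5148 -0.0239  0.17  ] top [493. 286.] side [278. 279.]
   lower top [340. 326.] side [248. 487.]
hy 1 n -1 [ 0.5142 -0.0599  0.1448] top [638. 304.] side [301. 276.]
   lower top [482. 342.] side [272. 476.]
```

```bash
python3 - <<'E'
from g2 import *
a=cv2.imread("pics/k1t.png")
p,R=st();tip=p+R[:,2]*L
x0,y0,s=340,220,16
A=cv2.resize(a[y0:y0+36,x0:x0+50],None,fx=s,fy=s,interpolation=cv2.INTER_LINEAR)
T=cv2.resize(cv2.imread("pics/top0.png")[y0:y0+36,x0:x0+50],None,fx=s,fy=s,interpolation=cv2.INTER_LINEAR)
def px(X):return tuple(np.round((proj("top",X)[0]-[x0-.5,y0-.5])*s).astype(int))
b1=tip-R[:,2]*.06
u=R[:,0]
for off,c in((0,(0,0,255)),(.007,(255,0,0)),(-.007,(255,0,0))):
    cv2.line(A,px(tip+u*off),px(b1+u*off),c,1)
n=.8192*hx+.5736*zz
th=np.linspace(0,2*np.pi,40)
for r in(.0085,.0095):cv2.polylines(T,[np.array([px(E+r*(np.cos(t)*hy+np.sin(t)*n)) for t in th])],True,(0,0,255),1)
cv2.imwrite("pics/k1a.png",A);cv2.imwrite("pics/k1b.png",T)
E
```

```text
t 17.38 p [ 0.5365 -0.1131  0.2571] z [ 0.015  0.572 -0.82 ] x [ 1.    -0.019  0.005] F [-1.3 -0.1 -1.1] open 0.0208 q [-0.58  0.31  1.7   0.51  1.49 -0.7 ]
```

View pics/k1a.png

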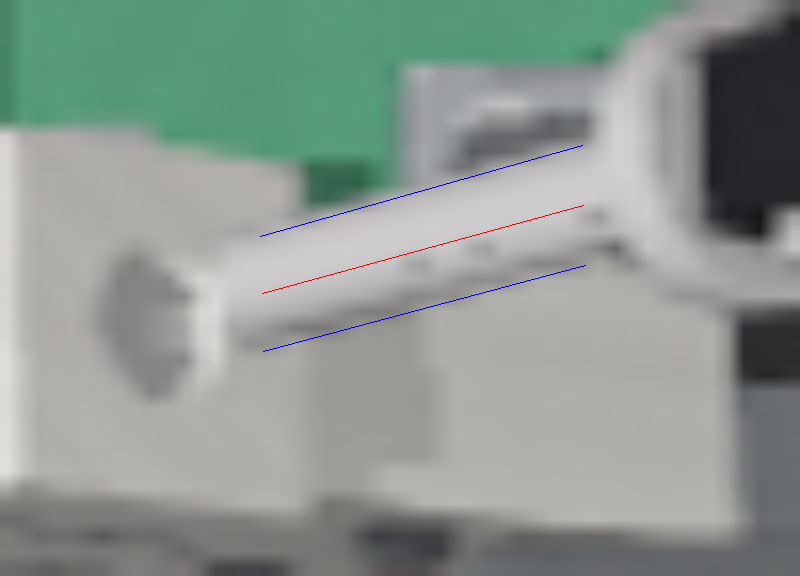

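View pics/k1b.png

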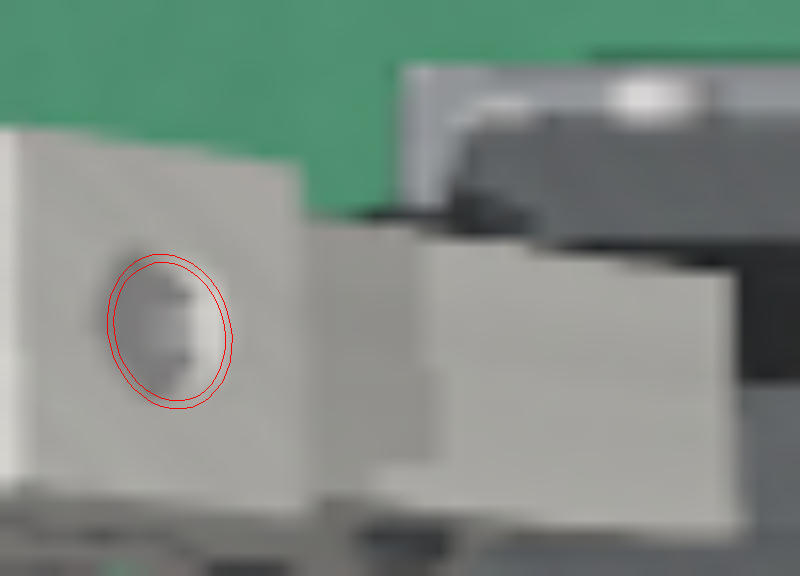

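```bash
python3 - <<'E'
import cv2,numpy as np
a=cv2.imread("pics/k1t.png").astype(int);t=cv2.imread("pics/top0.png").astype(int)
for u in(354,355,356,358,360,362,364,366,368,370,372):
    print(u,"now",a[226:246,u].mean(1).astype(int).tolist());print("    was",t[226:246,u].mean(1).astype(int).tolist())
E
```

```text
354 now [118, 118, 117, 131, 174, 174, 173, 174, 166, 188, 200, 205, 199, 188, 165, 166, 170, 171, 169, 174]
    was [110, 110, 109, 122, 164, 164, 163, 163, 162, 159, 158, 159, 159, 170, 169, 168, 160, 160, 159, 163]
355 now [118, 118, 118, 124, 175, 174, 173, 173, 163, 192, 203, 204, 199, 185, 164, 141, 169, 171, 172, 174]
    was [110, 109, 109, 116, 164, 164, 163, 163, 164, 162, 159, 159, 160, 160, 160, 158, 158, 161, 162, 164]
356 now [119, 118, 118, 115, 165, 175, 174, 173, 171, 193, 204, 203, 198, 182, 154, 142, 168, 170, 172, 173]
    was [110, 110, 110, 105, 159, 165, 164, 163, 164, 164, 163, 159, 158, 161, 161, 161, 159, 160, 161, 162]
358 now [121, 120, 119, 119, 131, 152, 152, 148, 190, 200, 206, 200, 190, 173, 123, 167, 170, 168, 165, 168]
    was [113, 111, 111, 110, 137, 149, 149, 150, 159, 157, 159, 157, 156, 153, 155, 157, 159, 158, 156, 157]
360 now [122, 121, 122, 123, 83, 76, 77, 176, 197, 205, 203, 197, 182, 154, 120, 151, 153, 153, 152, 153]
    was [113, 113, 113, 112, 112, 110, 109, 111, 146, 145, 145, 143, 141, 141, 141, 142, 143, 143, 143, 143]
362 now [121,
[... 571 characters left out ...]
65, 102, 155, 156, 155, 153, 152, 151, 151, 152, 142, 142, 142]
368 now [158, 173, 144, 134, 116, 182, 197, 205, 204, 197, 184, 151, 140, 171, 172, 170, 171, 174, 174, 173]
    was [148, 163, 134, 127, 113, 86, 55, 45, 57, 169, 166, 165, 164, 162, 161, 160, 162, 164, 164, 164]
370 now [185, 144, 105, 98, 153, 189, 202, 205, 202, 159, 171, 143, 174, 173, 172, 170, 171, 172, 173, 172]
    was [175, 135, 98, 95, 97, 100, 67, 64, 48, 163, 165, 165, 164, 162, 162, 160, 160, 162, 162, 162]
372 now [189, 147, 103, 112, 184, 197, 205, 204, 195, 183, 149, 155, 174, 173, 171, 169, 170, 173, 173, 173]
    was [178, 137, 98, 95, 97, 99, 101, 64, 62, 153, 165, 165, 165, 162, 160, 160, 160, 163, 163, 162]
```

```bash
cat > meas.py <<'E'
from g2 import *
from scipy.optimize import least_squares
def run(k=12):
    n=.8192*hx+.5736*zz
    for name in("top","side"):
        Sh=[];Fr=[]
        for i in range(k):
            a,d=env.capture(name);W=cloud(name,d).reshape(-1,3);W=W[~np.isnan(W[:,0])]
            p,R=np.array(env.get_obs()["eef_pos"]),Ro.from_rotvec(env.get_obs()["ee_rot"]).as_matrix()
            l=(W-p)@R; s=(abs(l[:,0])<.011)&(abs(l[:,1])<.011)&(l[:,2]>.033)&(l[:,2]<L-.008); Sh.append((W[s]-E)@np.stack([hy,n,bd],1))
            q=(W-E)@np.stack([hy,n,bd],1)
            f=(abs(q[:,0])<.016)&(q[:,2]>.008)&(q[:,2]<.05)&(abs(q[:,1]-.022)<.006);Fr.append(q[f])
        S=np.vstack(Sh);F=np.vstack(Fr)
        ax=(R.T@np.stack([hy,n,bd],1)).T[:,2]  # tool z in (hy,n,bd)
        g=lambda v:np.hypot(S[:,0]-v[0]-ax[0]/ax[2]*S[:,2],S[:,1]-v[1]-ax[1]/ax[2]*S[:,2])-.007
        r=least_squares(g,[0,0],loss="soft_l1",f_scale=.001)
        tip=(p+R[:,2]*L-E)@np.stack([hy,n,bd],1); pred=tip-ax/ax[2]*tip[2]
        print(name,"shank axis at mouth plane (hy,n) mm",(r.x*1e3).round(2),"rms",np.sqrt((r.fun**2).mean()*1e6).round(2) if 0 else "", len(S)//k,"robot says",(pred*1e3).round(2)[:2],"tip bd",(tip[2]*1e3).round(1),"front n-22:",((np.median(F[:,1])-.022)*1e3).round(2),len(F)//k,"axis",ax.round(3))
        d=[]
if __name__=="__main__":run(4)
E
python3 meas.py
```

```text
top shank axis at mouth plane (hy,n) mm [-1.92 -0.69] rms  166 robot says [-1.28 -0.93] tip bd -16.3 front n-22: 0.83 199 axis [-0.003 -0.001  1.   ]
side shank axis at mouth plane (hy,n) mm [-0.25 -1.38] rms  208 robot says [-0.98 -0.77] tip bd -15.8 front n-22: -0.03 318 axis [-0.002 -0.     1.   ]
```

arm_command:
  angular:
    - [0, -0.003, 0.003]
    - [0, -0.003, 0.003]
    - [0, -0.003, 0.003]
    - [0, -0.003, 0.003]
  delta_pos:
    - [-1, -1.3, 0]
    - [-1, -1.3, 0]
    - [-1, -1.3, 6]
    - [-1, -1.3, 6]
  gripper: [10, 10, 10, 10]

```text
time: 18.12
eef_pos: [0.5344, -0.1071, 0.2511]
ee_rot: [-2.53, 0.025, -0.005]
wrist_force: [0.3, 1.1, -2.3]
opening: 0.0208
```

```bash
python3 meas.py; python3 look.py k2
```

```text
top shank axis at mouth plane (hy,n) mm [0.43 0.89] rms  161 robot says [0.44 0.64] tip bd -9.6 front n-22: 0.96 199 axis [0.001 0.    1.   ]
side shank axis at mouth plane (hy,n) mm [ 1.11 -0.02] rms  209 robot says [0.28 0.56] tip bd -9.8 front n-22: 0.13 318 axis [ 0. -0.  1.]
t 18.52 p [ 0.535  -0.1078  0.2521] z [ 0.011  0.573 -0.819] x [ 1.    -0.019 -0.001] F [-0.6  0.9 -1.2] open 0.0209 q [-0.57  0.31  1.71  0.51  1.49 -0.69]
t 18.62 p [ 0.535  -0.1078  0.2521] z [ 0.011  0.573 -0.819] x [ 1.    -0.019 -0.001] F [-0.2 -0.2 -2.4] open 0.0208 q [-0.57  0.31  1.71  0.51  1.49 -0.69]
d [0.3, 0.6, -2.2] rot [0.0, 0.0, -0.001] |d| 2.0 deg 0.0
top tip [[353.  239.5]] mid [[369.5 234.8]] E [[350.1 240.2]]
side tip [[343.3 204.9]] mid [[346.8 180.8]] E [[342.6 209.6]]
```

View pics/k2c.png

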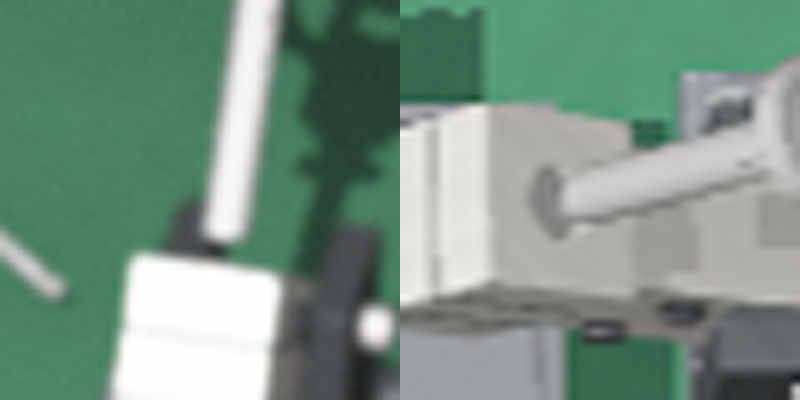

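arm_command:
  angular:
    - [0, 0, 0]
    - [0, 0, 0]
    - [0, 0, 0]
  delta_pos:
    - [1, 0, 0]
    - [1, 0, 2]
    - [1, 0, 2]
  gripper: [10, 10, 10]

```text
time: 18.87
eef_pos: [0.5359, -0.1065, 0.2501]
ee_rot: [-2.53, 0.025, -0.006]
wrist_force: [0.2, 0.3, -2.1]
opening: 0.0211
```

```bash
python3 meas.py; python3 look.py k3; python3 - <<'E'
# block width centre in hy from side faces silhouettes: use front face extents
from g2 import *
n=.8192*hx+.5736*zz
for nm in("top","side"):
    a,d=env.capture(nm);W=cloud(nm,d).reshape(-1,3);W=W[~np.isnan(W[:,0])]
    q=(W-E)@np.stack([hy,n,bd],1)
    f=(abs(q[:,1]-.022)<.003)&(q[:,2]>.006)&(q[:,2]<.05)&(abs(q[:,0])<.04)
    v=q[f][:,0]*1e3;print(nm,"front face hy range",np.percentile(v,[0,1,2,50,98,99,100]).round(1))
    for s in(-1,1):
        f=(abs(q[:,0]-s*.022)<.004)&(q[:,1]>-.015)&(q[:,1]<.015)&(q[:,2]>.006)&(q[:,2]<.05);print("  side face",s,f.sum(),np.median(q[f][:,0])*1e3 if f.sum() else 0)
    f=(abs(q[:,2])<.003)&(abs(q[:,0])<.04)&(abs(q[:,1])<.018);v=q[f][:,0]*1e3
    if f.sum():print("  top face hy range",f.sum(),np.percentile(v,[0,1,2,50,98,99,100]).round(1),"bd",np.median(q[f][:,2])*1e3)
E
```

```text
top shank axis at mouth plane (hy,n) mm [-0.93  0.89] rms  162 robot says [-0.58  0.6 ] tip bd -7.6 front n-22: 0.92 198 axis [ 0.001 -0.     1.   ]
side shank axis at mouth plane (hy,n) mm [0.16 0.03] rms  211 robot says [-0.62  0.59] tip bd -7.7 front n-22: 0.03 319 axis [ 0.001 -0.     1.   ]
t 19.27 p [ 0.536  -0.1067  0.2504] z [ 0.01   0.573 -0.819] x [ 1.    -0.019 -0.001] F [ 0.9 -0.4 -0.6] open 0.0208 q [-0.57  0.31  1.71  0.51  1.48 -0.69]
t 19.37 p [ 0.536  -0.1067  0.2504] z [ 0.01   0.573 -0.819] x [ 1.    -0.019 -0.001] F [ 0.  -0.3 -2.1] open 0.0207 q [-0.57  0.31  1.71  0.51  1.48 -0.69]
d [-0.7, 0.6, -4.3] rot [0.0, 0.001, -0.001] |d| 4.0 deg 0.1
top tip [[352.3 239.1]] mid [[368.7 234.5]] E [[350.1 240.2]]
side tip [[342.7 205.8]] mid [[346.2 181.7]] E [[342.6 209.6]]
top front face hy range [-23.5 -22.5 -22.   -0.8  21.2  21.5  22.3]
  side face -1 0 0
  side face 1 61 21.257991975582154
  top face hy range 230 [-22.5 -22.2 -22.    5.   21.2  21.5  22. ] bd -0.33214726577222675
side front face hy range [-21.4 -21.1 -20.3   0.2  22.1  22.4  23.1]
  side face -1 0 0
  side face 1 47 22.53374747718635
  top face hy range 18 [-18.2 -18.  -17.8  -0.7  22.6  22.6  22.7] bd 1.2673881296215301
```

View pics/k3c.png

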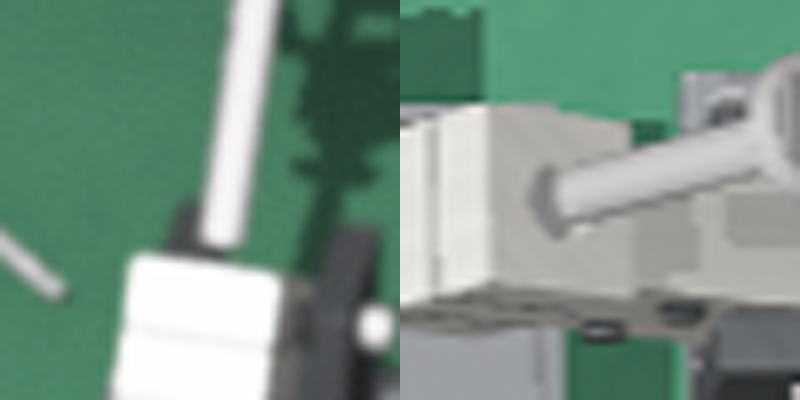

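arm_command:
  angular:
    - [0, 0, 0]
    - [0, 0, 0]
    - [0, 0, 0]
    - [0, 0, 0]
    - [0, 0, 0]
    - [0, 0, 0]
    - [0, 0, 0]
  delta_pos:
    - [-0.3, 0, 0]
    - [-0.3, 0, 2]
    - [-0.3, 0, 4]
    - [-0.3, 0, 6]
    - [-0.3, 0, 8]
    - [-0.3, 0, 9.5]
    - [-0.3, 0, 9.5]
  gripper: [10, 10, 10, 10, 10, 10, 10]

```text
time: 20.05
eef_pos: [0.5355, -0.1008, 0.2421]
ee_rot: [-2.53, 0.025, -0.006]
wrist_force: [1.0, 0.5, -1.8]
opening: 0.0206
```

```bash
python3 look.py k4
```

```text
t 20.05 p [ 0.5355 -0.1008  0.2421] z [ 0.01   0.574 -0.819] x [ 1.    -0.019 -0.002] F [ 1.   0.5 -1.8] open 0.0206 q [-0.56  0.31  1.73  0.52  1.46 -0.69]
t 20.15 p [ 0.5357 -0.1011  0.2425] z [ 0.01   0.573 -0.819] x [ 1.    -0.019 -0.001] F [ 0.2 -0.1 -1.9] open 0.0209 q [-0.56  0.31  1.73  0.52  1.46 -0.69]
d [-0.4, 0.6, -13.9] rot [0.0, 0.001, -0.001] |d| 14.0 deg 0.1
top tip [[349.2 240.2]] mid [[365.5 235.6]] E [[350.1 240.2]]
side tip [[342.3 210.5]] mid [[345.7 186.4]] E [[342.6 209.6]]
```

View pics/k4c.png

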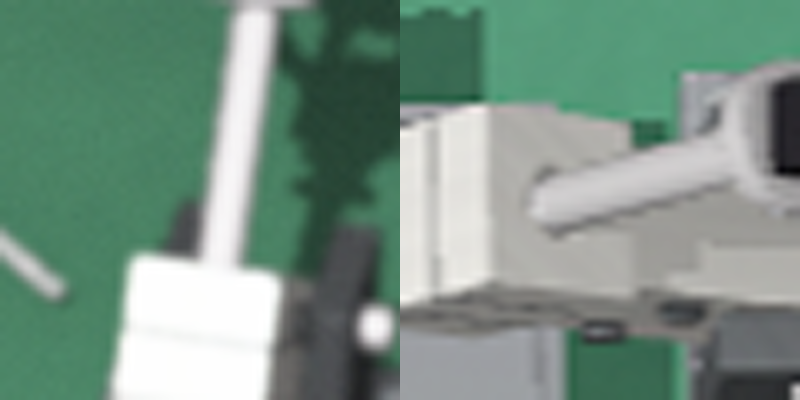

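arm_command:
  angular:
    - [0, 0, 0]
    - [0, 0, 0]
    - [0, 0, 0]
  delta_pos:
    - [0, 0, 1]
    - [0, 0, 2]
    - [0, 0, 2]
  gripper: [10, 10, 10]

```text
time: 20.4
eef_pos: [0.5359, -0.1001, 0.241]
ee_rot: [-2.531, 0.025, -0.007]
wrist_force: [0.4, 0.1, -1.6]
opening: 0.0206
```

```bash
python3 look.py k5
```

```text
t 20.4 p [ 0.5359 -0.1001  0.241 ] z [ 0.011  0.573 -0.819] x [ 1.    -0.019 -0.001] F [ 0.4  0.1 -1.6] open 0.0206 q [-0.56  0.31  1.73  0.52  1.46 -0.69]
t 20.5 p [ 0.5359 -0.1001  0.241 ] z [ 0.011  0.573 -0.819] x [ 1.    -0.019 -0.001] F [-0.7 -0.6 -2.7] open 0.0209 q [-0.56  0.31  1.73  0.52  1.46 -0.69]
d [-0.5, 0.6, -15.6] rot [0.0, 0.0, -0.001] |d| 16.0 deg 0.0
top tip [[348.7 240.2]] mid [[364.9 235.7]] E [[350.1 240.2]]
side tip [[342.1 211.3]] mid [[345.5 187.2]] E [[342.6 209.6]]
```

View pics/k5c.png

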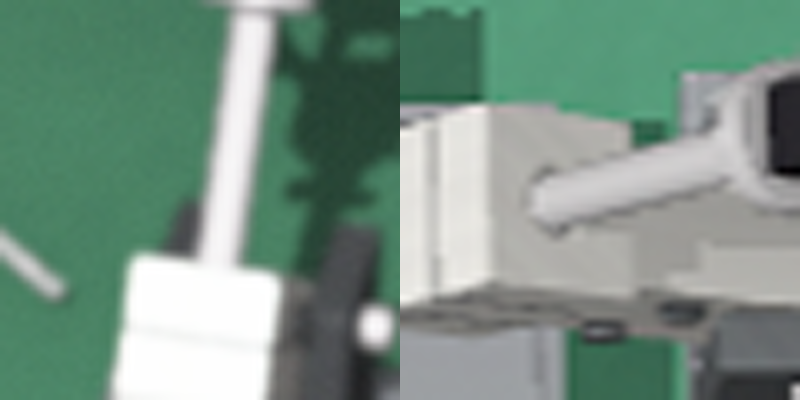

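arm_command:
  angular:
    - [0, 0, 0]
    - [0, 0, 0]
    - [0, 0, 0]
    - [0, 0, 0]
  delta_pos:
    - [0, 0, 1]
    - [0, 0, 2]
    - [0, 0, 3]
    - [0, 0, 4]
  gripper: [10, 10, 10, 10]

```text
time: 20.83
eef_pos: [0.5366, -0.0992, 0.24]
ee_rot: [-2.533, 0.024, -0.01]
wrist_force: [-2.5, -7.9, 9.8]
opening: 0.0209
```

```bash
python3 look.py k6;python3 -c "
from h import *
o=env.get_obs();print(o['torque'].round(2))"
```

```text
t 20.83 p [ 0.5366 -0.0992  0.24  ] z [ 0.012  0.572 -0.82 ] x [ 1.    -0.019  0.002] F [-2.5 -7.9  9.8] open 0.0209 q [-0.56  0.31  1.73  0.52  1.46 -0.69]
t 20.93 p [ 0.5366 -0.0992  0.24  ] z [ 0.013  0.572 -0.82 ] x [ 1.    -0.019  0.002] F [-2.6 -6.6  7.2] open 0.0205 q [-0.56  0.31  1.73  0.52  1.46 -0.69]
d [-1.2, 0.8, -17.0] rot [0.002, -0.002, 0.001] |d| 17.0 deg 0.2
top tip [[348.3 239.9]] mid [[364.4 235.4]] E [[350.1 240.2]]
side tip [[341.5 211.9]] mid [[345.  187.9]] E [[342.6 209.6]]
[-0.33  0.48  0.3 ]
```

View pics/k6c.png

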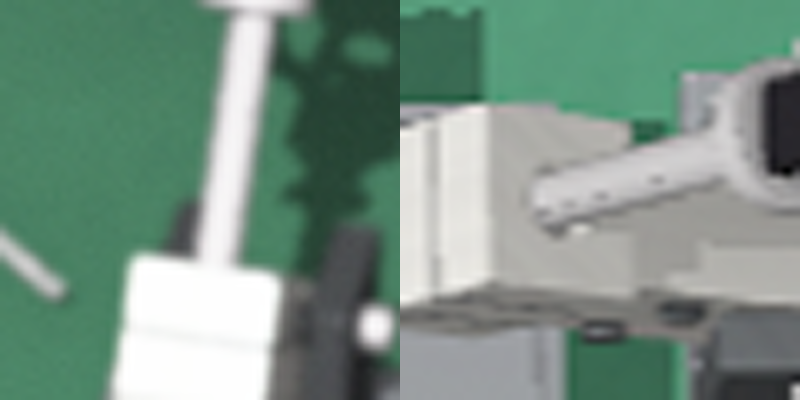

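arm_command:
  angular:
    - [0, 0, 0]
    - [0, 0, 0]
    - [0, 0, 0]
  delta_pos:
    - [-0.8, 0, 0]
    - [-0.8, 0, 1]
    - [-0.8, 0, 2]
  gripper: [10, 10, 10]
  newtons: 120

```text
time: 21.18
eef_pos: [0.5359, -0.0976, 0.2375]
ee_rot: [-2.532, 0.025, -0.01]
wrist_force: [0.6, -2.5, 0.5]
opening: 0.0211
```

```bash
python3 look.py k7; python3 meas.py
```

```text
t 21.18 p [ 0.5359 -0.0976  0.2375] z [ 0.013  0.572 -0.82 ] x [ 1.    -0.02   0.002] F [ 0.6 -2.5  0.5] open 0.0211 q [-0.56  0.31  1.74  0.52  1.45 -0.7 ]
t 21.28 p [ 0.5353 -0.0967  0.2361] z [ 0.011  0.573 -0.819] x [ 1.   -0.02  0.  ] F [ 1.5 -1.2 -0.4] open 0.0209 q [-0.56  0.31  1.74  0.52  1.45 -0.7 ]
d [0.1, 0.6, -21.6] rot [0.0, -0.0, -0.001] |d| 22.0 deg 0.0
top tip [[346.8 241. ]] mid [[362.9 236.6]] E [[350.1 240.2]]
side tip [[341.9 214.2]] mid [[345.3 190.2]] E [[342.6 209.6]]
top shank axis at mouth plane (hy,n) mm [-0.1   0.95] rms  195 robot says [0.26 0.68] tip bd 10.1 front n-22: 0.99 202 axis [0. 0. 1.]
side shank axis at mouth plane (hy,n) mm [1.01 0.07] rms  207 robot says [0.41 0.63] tip bd 10.1 front n-22: 0.05 319 axis [0.001 0.    1.   ]
```

View pics/k7c.png

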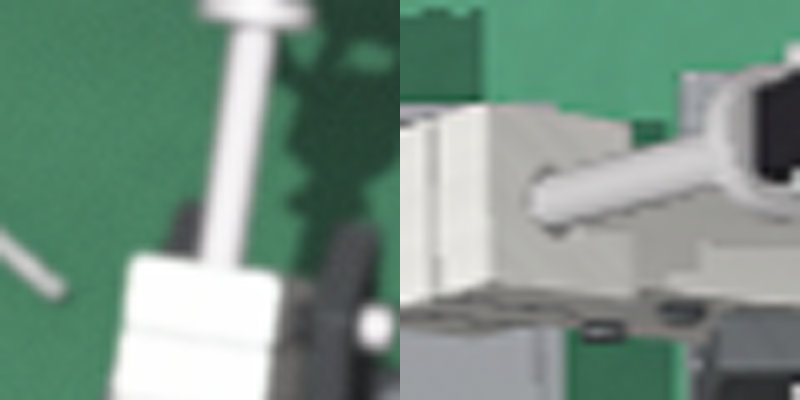

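arm_command:
  angular:
    - [0, 0, 0]
    - [0, 0, 0]
    - [0, 0, 0]
    - [0, 0, 0]
    - [0, 0, 0]
    - [0, 0, 0]
    - [0, 0, 0]
    - [0, 0, 0]
  delta_pos:
    - [0.5, 0, 1]
    - [0.5, 0, 3]
    - [0.5, 0, 5]
    - [0.5, 0, 7]
    - [0.5, 0, 9]
    - [0.5, 0, 11]
    - [0.5, 0, 13]
    - [0.5, 0, 15]
  gripper: [10, 10, 10, 10, 10, 10, 10, 10]

```text
time: 22.35
eef_pos: [0.5357, -0.088, 0.2235]
ee_rot: [-2.531, 0.025, -0.007]
wrist_force: [-0.7, -2.2, 1.9]
opening: 0.0207
```

```bash
python3 meas.py; python3 look.py k8
```

```text
top shank axis at mouth plane (hy,n) mm [0.71 0.87] rms  157 robot says [1.14 0.76] tip bd 26.1 front n-22: 0.9 203 axis [0.003 0.001 1.   ]
side shank axis at mouth plane (hy,n) mm [1.65 0.32] rms  156 robot says [0.5  0.66] tip bd 25.4 front n-22: -0.06 321 axis [0.002 0.001 1.   ]
t 22.75 p [ 0.5353 -0.0876  0.2232] z [ 0.009  0.574 -0.819] x [ 1.    -0.019 -0.002] F [-0.2  0.6 -2.1] open 0.0203 q [-0.54  0.32  1.76  0.53  1.42 -0.7 ]
t 22.85 p [ 0.5355 -0.0878  0.2235] z [ 0.01   0.574 -0.819] x [ 1.    -0.019 -0.001] F [-0.4  0.4 -2.6] open 0.0207 q [-0.54  0.32  1.76  0.53  1.42 -0.7 ]
d [0.1, 0.6, -37.1] rot [-0.0, 0.001, -0.001] |d| 37.0 deg 0.1
top tip [[342.1 242.4]] mid [[357.8 238. ]] E [[350.1 240.2]]
side tip [[340.9 221.6]] mid [[344.3 197.6]] E [[342.6 209.6]]
```

View pics/k8c.png

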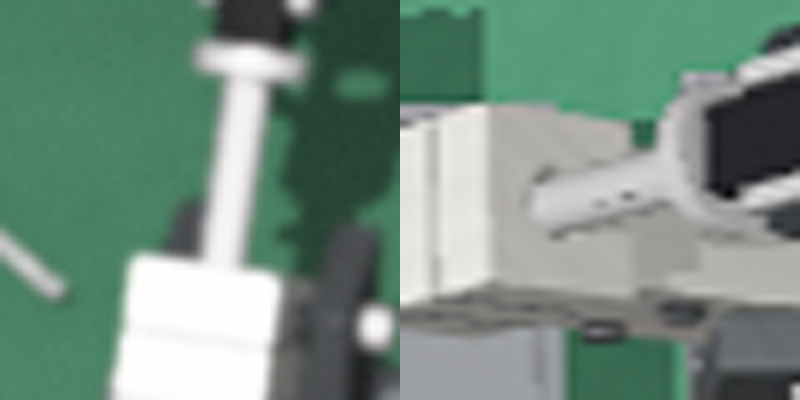

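arm_command:
  angular:
    - [0, 0, 0]
    - [0, 0, 0]
    - [0, 0, 0]
    - [0, 0, 0]
    - [0, 0, 0]
    - [0, 0, 0]
    - [0, 0, 0]
    - [0, 0, 0]
    - [0, 0, 0]
    - [0, 0, 0]
  delta_pos:
    - [0.3, 0, 2]
    - [0.3, 0, 5]
    - [0.3, 0, 8]
    - [0.3, 0, 11]
    - [0.3, 0, 14]
    - [0.3, 0, 17]
    - [0.3, 0, 20]
    - [0.3, 0, 23]
    - [0.3, 0, 25]
    - [0.3, 0, 25]
  gripper: [10, 10, 10, 10, 10, 10, 10, 10, 10, 10]

```text
time: 23.68
eef_pos: [0.5358, -0.0727, 0.2018]
ee_rot: [-2.53, 0.026, -0.005]
wrist_force: [0.9, -1.1, -2.3]
opening: 0.021
```

```bash
python3 look.py k9; python3 - <<'E'
import cv2;cv2.imwrite("pics/k9d.png",cv2.resize(cv2.imread("pics/k9s.png")[200:300,280:400],(720,600)))
E
```

```text
t 23.68 p [ 0.5358 -0.0727  0.2018] z [ 0.009  0.574 -0.819] x [ 1.    -0.02  -0.002] F [ 0.9 -1.1 -2.3] open 0.021 q [-0.52  0.34  1.78  0.54  1.38 -0.7 ]
t 23.78 p [ 0.5358 -0.0728  0.2019] z [ 0.009  0.574 -0.819] x [ 1.    -0.019 -0.002] F [ 1.6  1.6 -4.7] open 0.0211 q [-0.52  0.34  1.78  0.54  1.38 -0.7 ]
d [0.0, 0.5, -63.4] rot [-0.001, 0.002, -0.002] |d| 63.0 deg 0.2
top tip [[334.3 244.7]] mid [[349.4 240.4]] E [[350.1 240.2]]
side tip [[339.2 234.1]] mid [[342.5 210.3]] E [[342.6 209.6]]
```

View pics/k9d.png

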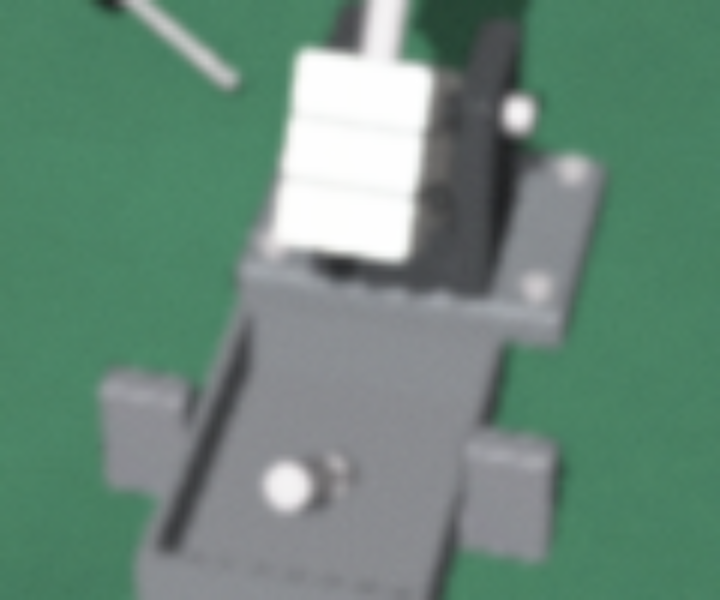

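```bash
python3 look.py k10; python3 - <<'E'
import cv2,numpy as np
a=cv2.imread("pics/k10s.png")[220:300,290:380];b=cv2.imread("pics/k10t.png")[215:275,280:360]
cv2.imwrite("pics/k10d.png",np.hstack([cv2.resize(a,(400,356)),cv2.resize(b,(400,356))]))
E
```

```text
t 23.78 p [ 0.5358 -0.0728  0.2019] z [ 0.009  0.574 -0.819] x [ 1.    -0.019 -0.002] F [ 1.6  1.6 -4.7] open 0.0211 q [-0.52  0.34  1.78  0.54  1.38 -0.7 ]
t 23.88 p [ 0.5358 -0.0729  0.2022] z [ 0.009  0.574 -0.819] x [ 1.    -0.019 -0.002] F [ 1.3  1.9 -4.7] open 0.0206 q [-0.52  0.34  1.78  0.54  1.38 -0.7 ]
d [-0.0, 0.6, -63.0] rot [-0.001, 0.002, -0.001] |d| 63.0 deg 0.1
top tip [[334.4 244.6]] mid [[349.5 240.3]] E [[350.1 240.2]]
side tip [[339.2 234. ]] mid [[342.5 210.1]] E [[342.6 209.6]]
```

View pics/k10d.png

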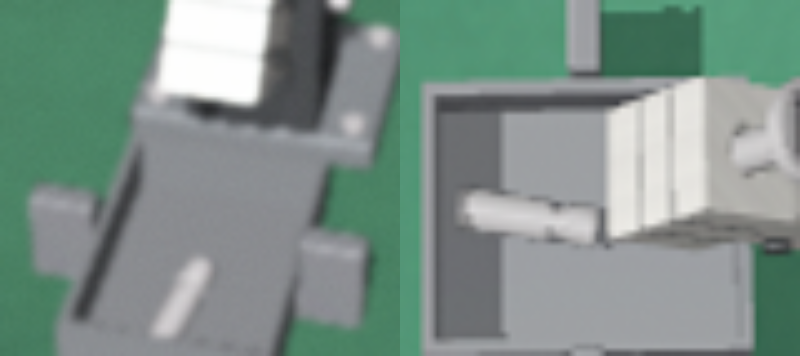

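arm_command:
  angular:
    - [0, 0, 0]
    - [0, 0, 0]
    - [0, 0, 0]
    - [0, 0, 0]
    - [0, 0, 0]
    - [0, 0, 0]
    - [0, 0, 0]
    - [0, 0, 0]
    - [0, 0, 0]
    - [0, 0, 0]
    - [0, 0, 0]
    - [0, 0, 0]
    - [0, 0, 0]
    - [0, 0, 0]
    - [0, 0, 0]
  delta_pos:
    - [0, 0, -3]
    - [0, 0, -8]
    - [0, 0, -14]
    - [0, 0, -20]
    - [0, 0, -26]
    - [0, 0, -32]
    - [0, 0, -38]
    - [0, 0, -44]
    - [0, 0, -52]
    - [0, 0, -62]
    - [0, 0, -75]
    - [0, 0, -95]
    - [0, 0, -120]
    - [0, 0, -150]
    - [0, 0, -170]
  gripper: [10, 10, 10, 10, 10, 10, 10, 10, 10, 10, 10, 10, 10, 10, 10]

```text
time: 25.13
eef_pos: [0.5349, -0.1731, 0.3456]
ee_rot: [-2.533, 0.025, -0.01]
wrist_force: [0.3, -0.4, -1.1]
opening: 0.0207
```

```bash
python3 look.py k11; python3 - <<'E'
from g2 import *
y=np.radians(-5.7);Rp=frame([0,0,-1],[np.cos(y),np.sin(y),0]);H=np.array([.4947,.325,0])
goal((H+[0,0,.32],Rp),(H+[0,0,.26],Rp))
a=cv2.imread("pics/k11s.png")[100:300,270:420];b=cv2.imread("pics/k11t.png")[180:290,260:420]
cv2.imwrite("pics/k11d.png",np.hstack([cv2.resize(a,(400,500)),cv2.resize(b,(400,500))]))
E
```

```text
t 25.13 p [ 0.5349 -0.1731  0.3456] z [ 0.013  0.572 -0.82 ] x [ 1.    -0.02   0.002] F [ 0.3 -0.4 -1.1] open 0.0207 q [-0.66  0.29  1.54  0.48  1.69 -0.67]
t 25.23 p [ 0.5362 -0.1742  0.3468] z [ 0.017  0.569 -0.822] x [ 1.    -0.022  0.006] F [ 0.6 -0.2 -2.8] open 0.021 q [-0.66  0.29  1.54  0.48  1.69 -0.67]
d [-2.9, 0.0, 113.4] rot [0.005, -0.006, 0.002] |d| 113.0 deg 0.5
top tip [[393.2 226.6]] mid [[412.7 221.2]] E [[350.1 240.2]]
side tip [[349.8 148.6]] mid [[353.5 123.9]] E [[342.6 209.6]]
d [-52.4, -394.4, 305.5] rot [-0.606, 0.018, 0.077] |d| 502.0 deg 35.0
d [-52.8, -360.3, 354.8] rot [-0.606, 0.018, 0.077] |d| 508.0 deg 35.0
```

View pics/k11d.png

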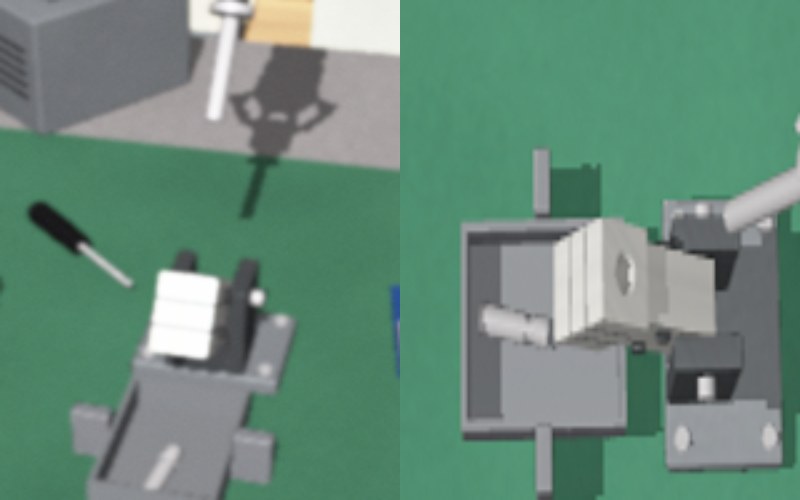

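arm_command:
  angular:
    - [-0.05, 0, 0.01]
    - [-0.12, 0, 0.02]
    - [-0.2, 0.01, 0.03]
    - [-0.3, 0.01, 0.04]
    - [-0.4, 0.01, 0.05]
    - [-0.5, 0.02, 0.06]
    - [-0.58, 0.02, 0.08]
    - [-0.606, 0.018, 0.077]
    - [-0.606, 0.018, 0.077]
    - [-0.606, 0.018, 0.077]
    - [-0.606, 0.018, 0.077]
    - [-0.606, 0.018, 0.077]
    - [-0.606, 0.018, 0.077]
    - [-0.606, 0.018, 0.077]
    - [-0.606, 0.018, 0.077]
    - [-0.606, 0.018, 0.077]
    - [-0.606, 0.018, 0.077]
    - [-0.606, 0.018, 0.077]
  delta_pos:
    - [-2, -16, 12]
    - [-5, -39, 30]
    - [-8, -63, 49]
    - [-12, -91, 70]
    - [-16, -118, 92]
    - [-19, -146, 113]
    - [-23, -174, 134]
    - [-27, -201, 156]
    - [-30, -229, 177]
    - [-34, -256, 199]
    - [-38, -284, 220]
    - [-41, -312, 241]
    - [-45, -339, 263]
    - [-48, -363, 281]
    - [-51, -383, 296]
    - [-52, -394, 305]
    - [-52, -394, 305]
    - [-52, -394, 305]
  gripper: [10, 10, 10, 10, 10, 10, 10, 10, 10, 10, 10, 10, 10, 10, 10, 10, 10, 10]

```text
time: 26.73
eef_pos: [0.4912, 0.3273, 0.3175]
ee_rot: [-3.136, 0.15, 0.014]
wrist_force: [-0.3, -0.7, -2.1]
opening: 0.0209
```

```bash
python3 look.py k12; python3 - <<'E'
from g2 import *
y=np.radians(-5.7);Rp=frame([0,0,-1],[np.cos(y),np.sin(y),0]);H=np.array([.4947,.325,0])
goal((H+[0,0,.23],Rp),(H+[0,0,.1203],Rp))
a=cv2.imread("pics/k12s.png")[250:450,230:400];b=cv2.imread("pics/k12t.png")[180:310,80:240]
cv2.imwrite("pics/k12d.png",np.hstack([cv2.resize(a,(400,470)),cv2.resize(b,(400,470))]))
E
```

```text
t 26.73 p [0.4912 0.3273 0.3175] z [-0.009  0.003 -1.   ] x [ 0.995 -0.095 -0.009] F [-0.3 -0.7 -2.1] open 0.0209 q [0.51 0.18 1.62 0.01 1.35 0.6 ]
t 26.83 p [0.4919 0.3262 0.3181] z [-0.008  0.003 -1.   ] x [ 0.995 -0.098 -0.008] F [ 0.   0.4 -1.7] open 0.0206 q [0.51 0.18 1.62 0.01 1.35 0.6 ]
d [86.1, 429.6, 62.8] rot [0.608, -0.016, -0.078] |d| 443.0 deg 35.1
top tip [[150.6 263.7]] mid [[142.5 258.9]] E [[350.1 240.2]]
side tip [[319.2 333.1]] mid [[318.3 309.2]] E [[342.6 209.6]]
d [3.6, 1.1, 88.1] rot [-0.003, 0.008, 0.002] |d| 88.0 deg 0.5
d [4.4, 1.4, 197.8] rot [-0.003, 0.008, 0.002] |d| 198.0 deg 0.5
```

View pics/k12d.png

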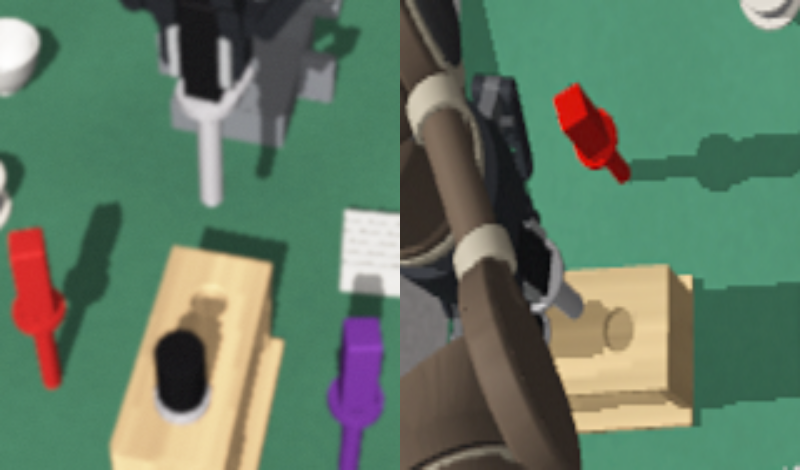

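arm_command:
  angular:
    - [0, 0.007, 0]
    - [0, 0.007, 0]
    - [0, 0.007, 0]
    - [0, 0.007, 0]
    - [0, 0.007, 0]
    - [0, 0.007, 0]
    - [0, 0.007, 0]
  delta_pos:
    - [3, 1, 15]
    - [3.5, 1, 35]
    - [3.5, 1, 55]
    - [3.5, 1, 75]
    - [3.5, 1, 88]
    - [3.5, 1, 88]
    - [3.5, 1, 88]
  gripper: [10, 10, 10, 10, 10, 10, 10]

```text
time: 27.42
eef_pos: [0.4948, 0.3254, 0.2302]
ee_rot: [-3.135, 0.154, 0.002]
wrist_force: [-0.8, -0.0, -2.2]
opening: 0.0206
```

```bash
python3 look.py k13; python3 - <<'E'
from g2 import *
y=np.radians(-5.7);Rp=frame([0,0,-1],[np.cos(y),np.sin(y),0]);H=np.array([.4947,.325,0])
goal((H+[0,0,.1203],Rp))
print(proj("top",[.4950,.325,.1]),proj("side",[.4950,.325,.1]))
a=cv2.imread("pics/k13s.png")[290:410,260:380];b=cv2.imread("pics/k13t.png")[240:300,120:200]
cv2.imwrite("pics/k13d.png",np.hstack([cv2.resize(a,(400,400)),cv2.resize(b,(400,300)).copy() if 0 else cv2.resize(b,(400,400))]))
E
```

```text
t 27.42 p [0.4948 0.3254 0.2302] z [-0.001  0.003 -1.   ] x [ 0.995 -0.098 -0.001] F [-0.8 -0.  -2.2] open 0.0206 q [0.51 0.25 1.72 0.   1.18 0.6 ]
t 27.52 p [0.4961 0.3266 0.2323] z [ 0.003  0.005 -1.   ] x [ 0.995 -0.098  0.002] F [-0.1 -0.4 -0.9] open 0.0205 q [0.51 0.24 1.71 0.   1.18 0.6 ]
d [81.5, 430.1, -23.5] rot [0.605, -0.027, -0.075] |d| 438.0 deg 35.0
top tip [[162.8 268.2]] mid [[155.9 264.1]] E [[350.1 240.2]]
side tip [[316.9 368.9]] mid [[316.2 348.4]] E [[342.6 209.6]]
d [-1.5, 2.4, 112.0] rot [-0.006, -0.002, 0.002] |d| 112.0 deg 0.4
[[167.4726076  270.90659149]] [[318.45850752 378.20896317]]
```

View pics/k13d.png

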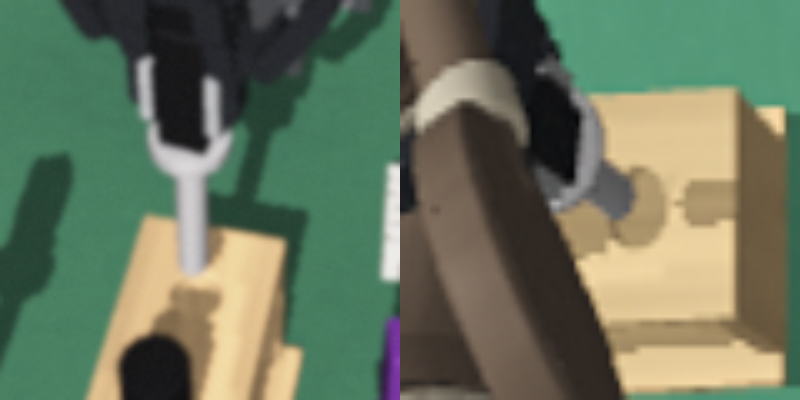

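arm_command:
  angular:
    - [-0.005, 0, 0]
    - [-0.005, 0, 0]
    - [-0.005, 0, 0]
    - [-0.005, 0, 0]
    - [-0.005, 0, 0]
    - [-0.005, 0, 0]
    - [-0.005, 0, 0]
    - [-0.005, 0, 0]
    - [-0.005, 0, 0]
    - [-0.005, 0, 0]
    - [-0.005, 0, 0]
    - [-0.005, 0, 0]
  delta_pos:
    - [-1, 1.5, 5]
    - [-1, 1.5, 12]
    - [-1, 1.5, 22]
    - [-1, 1.5, 34]
    - [-1, 1.5, 48]
    - [-1, 1.5, 62]
    - [-1, 1.5, 76]
    - [-1, 1.5, 90]
    - [-1, 1.5, 100]
    - [-1, 1.5, 106]
    - [-1, 1.5, 108]
    - [-1, 1.5, 108]
  gripper: [10, 10, 10, 10, 10, 10, 10, 10, 10, 10, 10, 10]

```text
time: 28.52
eef_pos: [0.4935, 0.3254, 0.1218]
ee_rot: [3.136, -0.152, -0.002]
wrist_force: [-0.2, 0.1, -3.0]
opening: 0.0207
```

```bash
python3 look.py k14; python3 - <<'E'
from g2 import *
y=np.radians(-5.7);Rp=frame([0,0,-1],[np.cos(y),np.sin(y),0]);H=np.array([.4947,.325,0])
goal((H+[0,0,.1203],Rp))
a=cv2.imread("pics/k14s.png")[290:430,260:400]
cv2.imwrite("pics/k14d.png",cv2.resize(a,(560,560)))
E
```

```text
t 28.52 p [0.4935 0.3254 0.1218] z [-0.001 -0.001 -1.   ] x [ 0.995 -0.097 -0.001] F [-0.2  0.1 -3. ] open 0.0207 q [ 0.51  0.37  1.79 -0.    0.98  0.61]
t 28.62 p [0.4944 0.3259 0.1232] z [ 0.001 -0.    -1.   ] x [ 0.995 -0.097  0.001] F [-0.7 -0.  -2.1] open 0.0202 q [ 0.51  0.37  1.79 -0.    0.98  0.61]
d [82.9, 429.5, -130.1] rot [0.611, -0.025, -0.075] |d| 456.0 deg 35.3
top tip [[176.9 276.9]] mid [[171.  273.5]] E [[350.1 240.2]]
side tip [[319.6 407.5]] mid [[319.  390.4]] E [[342.6 209.6]]
d [0.4, 0.9, 2.9] rot [0.0, -0.001, 0.002] |d| 3.0 deg 0.2
```

View pics/k14d.png

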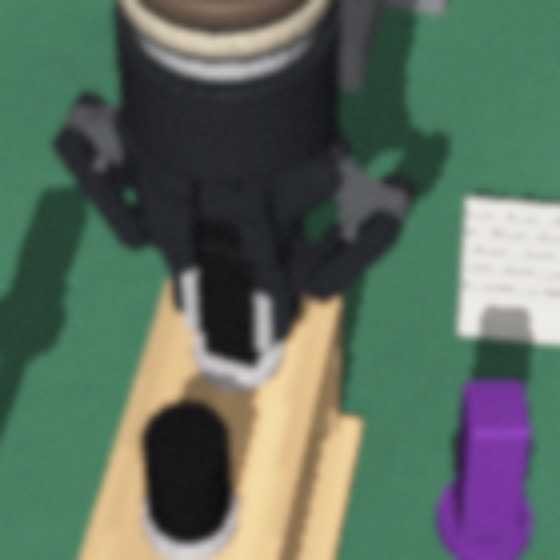

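arm_command:
  angular:
    - [0, 0, 0]
    - [0, 0, 0]
    - [0, 0, 0]
    - [0, 0, 0]
    - [0, 0, 0]
    - [0, 0, 0]
    - [0, 0, 0]
  delta_pos:
    - [0.4, 0.5, 1]
    - [0.4, 0.5, 2]
    - [0.4, 0.5, 2.5]
    - [0.4, 0.5, 2.5]
    - [0.4, 0.5, 2.5]
    - [0.4, 0.5, 2.5]
    - [0.4, 0.5, 2.5]
  gripper: [10, 10, 10, 26, 35, 50, 60]
  newtons: 20

```text
time: 29.2
eef_pos: [0.4946, 0.3253, 0.1206]
ee_rot: [3.138, -0.152, 0.001]
wrist_force: [0.5, 0.9, 0.6]
opening: 0.0581
```

```bash
python3 look.py k15; python3 - <<'E'
from g2 import *
a=cv2.imread("pics/k15s.png")[290:430,260:400]
cv2.imwrite("pics/k15d.png",cv2.resize(a,(560,560)))
E
```

```text
t 29.2 p [0.4946 0.3253 0.1206] z [ 0.001 -0.    -1.   ] x [ 0.995 -0.097  0.001] F [0.5 0.9 0.6] open 0.0581 q [ 0.51  0.37  1.79 -0.    0.97  0.61]
t 29.3 p [0.4944 0.3252 0.1204] z [ 0.    -0.001 -1.   ] x [ 0.995 -0.097  0.001] F [-0.3  0.2  0.3] open 0.0599 q [ 0.51  0.37  1.8  -0.    0.97  0.61]
d [82.8, 428.8, -132.8] rot [0.611, -0.024, -0.075] |d| 456.0 deg 35.3
top tip [[177.6 277.1]] mid [[171.8 273.7]] E [[350.1 240.2]]
side tip [[319.8 408. ]] mid [[319.2 391. ]] E [[342.6 209.6]]
```

View pics/k15d.png

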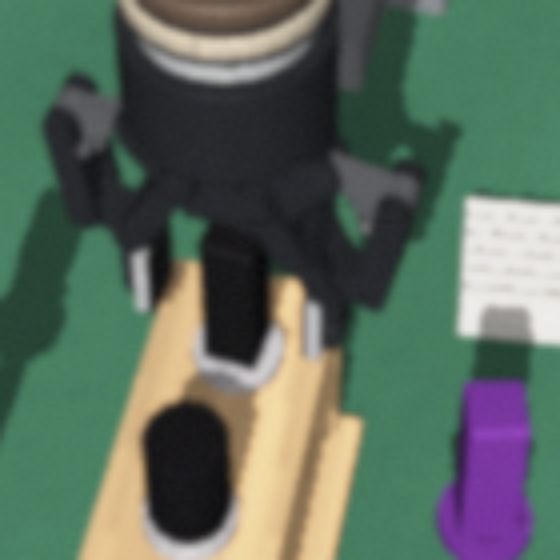

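Released; the punch stands with its collar on the plate. Lifting straight up and away (handle top 0.178).

arm_command:
  angular:
    - [0, 0, 0]
    - [0, 0, 0]
    - [0, 0, 0]
    - [0, 0, 0]
    - [0, 0, 0]
    - [0, 0, 0]
    - [0, 0, 0]
    - [0, 0, 0]
    - [0, 0, 0]
    - [0, 0, 0]
    - [0, 0, 0]
    - [0, 0, 0]
    - [0, 0, 0]
  delta_pos:
    - [0, 0, -5]
    - [0, 0, -15]
    - [0, 0, -30]
    - [0, 0, -50]
    - [0, 0, -75]
    - [0, 0, -100]
    - [0, 0, -130]
    - [0, 0, -160]
    - [-60, -60, -170]
    - [-100, -100, -170]
    - [-130, -130, -170]
    - [-140, -140, -170]
    - [-140, -140, -170]
  gripper: [60, 60, 60, 60, 60, 60, 60, 60, 60, 60, 60, 60, 60]

```text
time: 30.38
eef_pos: [0.3664, 0.4803, 0.2918]
ee_rot: [-3.136, 0.151, -0.001]
wrist_force: [0.8, -0.2, 0.0]
opening: 0.0601
```

```bash
python3 look.py k16
```

```text
t 30.38 p [0.3664 0.4803 0.2918] z [ 0.001  0.002 -1.   ] x [ 0.995 -0.096  0.   ] F [ 0.8 -0.2  0. ] open 0.0601 q [0.85 0.22 1.62 0.   1.3  0.94]
t 30.48 p [0.3651 0.4818 0.2915] z [-0.     0.002 -1.   ] x [ 0.996 -0.091 -0.   ] F [ 0.8 -0.1 -0.7] open 0.0597 q [0.85 0.22 1.62 0.   1.3  0.94]
d [223.4, 573.5, 36.6] rot [0.608, -0.022, -0.07] |d| 617.0 deg 35.1
top tip [[ 67.  336.6]] mid [[ 54.9 335.4]] E [[350.1 240.2]]
side tip [[390.9 468.7]] mid [[394.2 447.4]] E [[342.6 209.6]]
```

View pics/k16t.png

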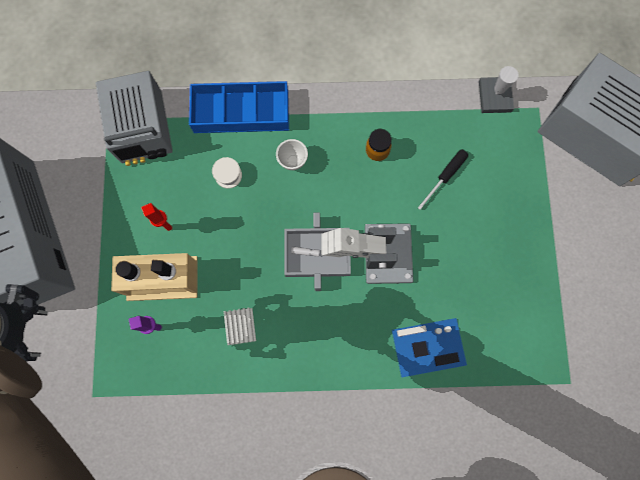

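View pics/k16s.png

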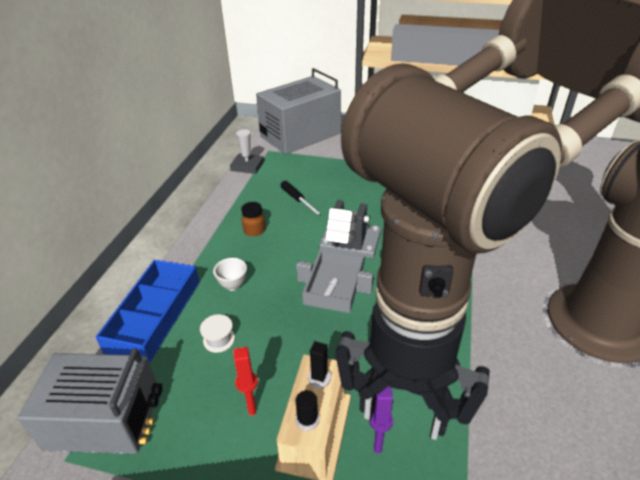

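```bash
python3 - <<'E'
from g2 import *
a,d=env.capture("top");W=cloud("top",d).reshape(-1,3)
m=(abs(W[:,0]-.495)<.03)&(abs(W[:,1]-.325)<.025)&(W[:,2]>.172)&(W[:,2]<.19);print("punch top",cv2.minAreaRect((W[m][:,:2]*1000).astype(np.float32)),W[m][:,2].mean())
m=(abs(W[:,0]-.495)<.03)&(abs(W[:,1]-.397)<.03)&(W[:,2]>.149)&(W[:,2]<.158);print("drift",cv2.minAreaRect((W[m][:,:2]*1000).astype(np.float32)))
st();env.close_job()
E
```

```text
punch top ((493.8269348144531, 324.4375305175781), (22.995180130004883, 22.00916862487793), 82.45645904541016) 0.17888470503932405
drift ((493.37921142578125, 395.42364501953125), (29.873409271240234, 31.068702697753906), 0.1810160130262375)
t 30.53 p [0.3668 0.4799 0.2912] z [ 0.001  0.    -1.   ] x [ 0.996 -0.093  0.001] F [0.1 0.  0.1] open 0.0597 q [ 0.85  0.22  1.62 -0.    1.3   0.94]
the job is handed in; nothing more can be done
```

The hinge is apart and the job is handed in at 30.5 s. The pin lies in the tray and the punch is back in its own seat in the stand.

- **Tray:** I set it under the block with its middle about 28 mm beyond the bore's lower end, on the side where the pin came out. Its fins point along the robot's x axis.
- **Punch choice:** I took the black square-handled punch from the stand and left the drift and the red and purple look-alikes alone.
- **Pushing:** The highest force I saw was about 13 N, with light forces afterwards. When the tip measured 51 mm in, the pin was already lying in the tray. I stopped there rather than going to 66 mm.
- **Last checks:** The handle top is at 179 mm against 178 mm nominal, and within about 1.5 mm of where it first stood. The drift reads within 1 mm of its start. The other objects look unmoved in the pictures, which I judged by eye. The fingers never went near the pin, and the gripper was clear of everything at the end.
- **Disagreements:** The two cameras differed by 1–2 mm, so I aligned the punch by comparing it with the block inside each view. During the first contact the tool drifted about 0.7 mm sideways, and I corrected it before pushing on.

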